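# Seat the coil and hold the field probe in its bore

### The arm

A 7-joint arm with a two-finger parallel gripper is mounted at the origin on the work surface. World frame = base frame: x ahead of the robot, y to its left, z up, the work surface at z = 0. Lengths are in m, angles in rad, forces in N, time in s.
With the tool pointing down it reaches from about 0.425 to 1.025 m from the base axis. Payload 9.4 kg.
Tool frame: the origin (TCP) lies midway between the tips of the shut fingers; the grasp point (between the pads) lies 19 mm behind it; z points along the fingers, y is the direction in which the jaws open and shut (so a half turn about z gives the same grasp; the last joint's range is limited). The gripper opens to 85 mm and grips with 20 to 120 N. Pads are 22 mm wide; open, the fingers measure 114 mm over their backs; the gripper's body (76 mm by 85 mm) begins 54 mm behind the grasp point. The pads swing forward as they close: fully open they stand 13 mm farther back than shut.
Start: joints at [-1.191, 0.599, -0.003, 1.599, 0.002, 0.943, -0.08], TCP at [0.32, 0.651, 0.231] pointing down, gripper open.
Joint ranges: [-2.57, 2.57], [-0.35, 1.97], [-1.29, 1.29], [0.11, 2.56], [-1.05, 4.19], [0.11, 1.86], [-2.63, 2.63]. Speed limits (rad/s): [2.22, 2.22, 3.01, 3.01, 3.14, 3.14, 3.14].

### API

Orientations are given as a unit quaternion [x, y, z, w].
In Python, from rig import bot gives the robot as it stands.
- The arm moves only by the tool jog_arm, never from a script. Its argument "deltas" is a list of rows, each a list of 3 entries, a list of its own where there are three numbers: the shift along the tool's x, y, z in mm, then the turn about the tool's z in degrees, then the opening, from -1 (shut) to 1 (fully open). A call has exactly 8 rows; each row shifts and turns the pose as measured when the row begins, along the tool's axes as they then stand; what a row does not reach is not made up. A row lasts 1/10 s, in which the tool goes at most 50 mm and 8.59 degrees, less where a joint would pass 70% of its speed; a pose out of reach is approached as far as the arm can. A call with a gripper value outside its range is refused whole. The fingers move at their own pace and stop on an object; the grip force is fixed at half the most. Time passes only in rows, so rows that do not move let the fingers close, or fill a call up. It gives the time, the measured TCP pose, the force and the opening at its end, in the units of the state.
- bot.sense(): the state, without advancing time (a new reading comes with each control period).
- bot.grab_frame(name): name is "scene" or "top" or "wrist"; returns a dict with "color" (384x512x3 uint8, red, green, blue), "vertical_fov" (degrees; the focal length in pixels is half the picture's height over the tangent of half this angle, whatever the lens; pixels are square), "cx", "cy" (the principal point, pixels), "xyz" and "attitude" of the camera in the world. Camera axes: x right, y down, z forward; pixel columns grow to the right and rows downward; lengths in m; the calibration is good to about 2 mm. A picture is of the moment at which its call begins. There is no depth.
- bot.hand_in(): hands the job in, once; it reports no verdict.
The state is a dict: "clock": time; "joint_positions": joint angles; "qvel": joint speeds; "joint_torque": joint torques, N m; "eef_pos": TCP position; "eef_rot": TCP orientation; "wrist_force": force on the tool from outside, world axes, zero at the start; "wrist_torque": the same for the moment, N m; "grip_width": opening from 0.0 (shut) to 1.0 (fully open).
Only numpy, scipy, OpenCV 4.12 (cv2) and the standard library are available. Lean on these libraries where they do the work, as an engineer would, in place of code of your own. Each camera call takes 0.05 s, during which the arm holds its last target.

### The job

Take the copper coil off the sloping stand and put it flange down, fully home, in the round pocket of the aluminium test block, and let go of it. Then lift the field probe out of its holder and lower its stem into the coil's bore without ever touching the coil with the probe; finish still holding the probe there in the gripper, motionless, upright and centred in the bore, with its tip half-way down the coil and the coil still home. Leave the other loose things on the bench where they are.

Things in the scene. Friction and masses are not known exactly. Their poses are not given: they have to be found in the camera images.
- coil_mid (a point): Centre (half-way up, on the axis) of the loose coil, 120 g: copper barrel 36 mm across, white round flange 52 mm across and 5 mm thick at its foot; 50 mm high in all, open bore 20 mm wide right through. z: its axis, from flange end (25 mm below) to plain end (25 mm above). It starts flange down on the sloping stand, axis leaning 0.4 rad from vertical, towards the stand's -x.
- slope_mid (a point): Centre of the top face of the fixed sloping stand (black slab 90 by 90 mm, tilted 0.4 rad; 40 mm above the bench here). The coil's flange rests here, centred, between aluminium strips 5 mm high; the side strips reach 35 mm out in y. This frame's x and y are level: x points from the low edge (roughly at the robot's side) to the high edge, z is up.
- pocket (a point): Centre of the floor of the round pocket in the top of the fixed aluminium test block (110 by 110 by 28 mm). The pocket is 57 mm wide and 6 mm deep with a closed flat floor; this point is 22 mm above the bench, z up. The coil seated flange down has its centre 25 mm above this point.
- probe_grip (a point): Centre of the handle of the loose field probe, 100 g: square grey handle 26 by 26 mm, 60 mm tall, on top of a straight round brass stem 8 mm thick and 80 mm long. x and y are normal to the handle's side faces, z points up along the probe; the stem's tip is 110 mm below this point. It starts upright in its holder.
- probe_tip (a point): The lower end of the probe's stem, on its axis, 110 mm below the centre of the handle.
- holder_hole (a point): Centre of the 13 mm hole in the top plate of the fixed probe holder, at the plate's upper face, 100 mm above the bench. Plate 90 by 70 by 10 mm on four posts over a base 100 by 100 mm. The probe's stem hangs through the hole, the underside of its handle resting on the plate, its tip 20 mm above the bench.
- reel: Bystander: grey reel with two flanges, 52 mm across, 30 mm high, standing flat; origin at the centre of its underside.
- core: Bystander: dark ring core, 32 mm across, 14 mm high; origin at the centre of its underside.
- driver: Bystander: screwdriver lying on the bench beyond the middle; origin under its middle.
- flux: Bystander: white round bottle 40 mm across, 100 mm tall; origin at the centre of its underside.
- actuator: Bystander: small linear actuator lying on the bench, 160 mm long, 34 mm wide, 32 mm high; origin under its middle.
- pack: Bystander: black battery pack 55 by 35 by 18 mm; origin at the centre of its underside.

How it is judged:
By the outcome, as a careful person would: the job done as asked, in the order asked, and still so for the second after the job is handed in, while the arm keeps its last pose, push and grip.
It also fails if it takes over 69 s, if anything falls off the work surface, if the arm or the gripper's body presses on something with over 40 N, if the wrist force passes 120 N, or if a joint passes its speed limit or range.

## Working session

There is one attempt and no reset: what is moved stays moved. The work goes in short steps, Python scripts to look and compute and a tool call to move; the robot and the scene stay as the last step left them, time stands still between calls to the robot, and variables do not carry over. Pictures are saved under pics/ and viewed, and the job is handed in when it is done.

Besides the shell and the picture viewer there is one more tool, called after "Emit:" by a JSON object that holds its "api" and its "payload". jog_arm: Moves the arm, as the interface text tells. Its arguments: {"type":"object","properties":{"deltas":{"type":"array","items":{"type":"array"}}},"required":["deltas"]}

```bash
ls; mkdir -p pics; python3 - <<'E'
from rig import bot
import cv2
s=bot.sense(); print(s)
for n in ["scene","top","wrist"]:
    f=bot.grab_frame(n); cv2.imwrite(f"pics/{n}0.png",f["color"][:,:,::-1]); print(n,{k:v for k,v in f.items() if k!="color"})
E
```

```text
pics
{'clock': 0.0, 'joint_positions': array([-1.19067309,  0.6001483 , -0.00256648,  1.60013528,  0.00180641,
        0.94288053, -0.07980516]), 'qvel': array([-3.42920055e-04, -2.20493029e-03,  5.58253067e-04,  1.64763100e-04,
        3.03758868e-05,  4.21103912e-04, -7.61244703e-04]), 'joint_torque': array([ 1.55453778e-03, -7.76476765e+01,  1.56590212e+00, -2.57985878e+01,
        1.22885624e-02,  9.82992933e-03,  2.05868764e-05]), 'eef_pos': array([0.31959271, 0.65023324, 0.23039794]), 'eef_rot': array([ 2.26393448e-01,  9.74035621e-01, -7.76727230e-04, -1.10835450e-04]), 'wrist_force': array([-0.31636154,  0.13811903, -0.12832214]), 'wrist_torque': array([0.01266424, 0.02874007, 0.00201219]), 'grip_width': 1.0018109439861331}
scene {'vertical_fov': 50.33422534454624, 'cx': 260.21950488098923, 'cy': 193.293998815631, 'xyz': array([1.0033226 , 0.66156293, 0.74136076]), 'attitude': array([ 0.24322357,  0.86698229, -0.41764828, -0.12146576])}
top {'vertical_fov': 56.7352438715071, 'cx': 252.95084004447608, 'cy': 189.7358398313885, 'xyz': array([ 0.36449318, -0.0043705 ,  1.09019909]), 'attitude': array([ 0.70392045, -0.70345414,  0.06734473, -0.07150496])}
wrist {'vertical_fov': 61.568422753290946, 'cx': 258.91854159207617, 'cy': 192.86119306281248, 'xyz': array([0.25925284, 0.6794834 , 0.37377127]), 'attitude': array([0.84108449, 0.52383337, 0.07040237, 0.11497386])}
```

View pics/scene0.png

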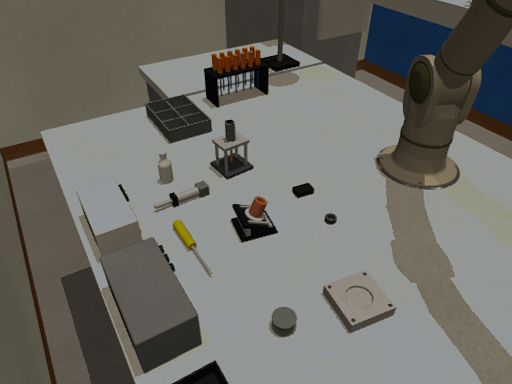

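View pics/top0.png

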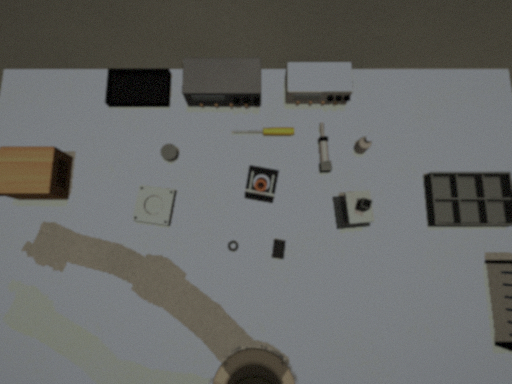

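View pics/wrist0.png

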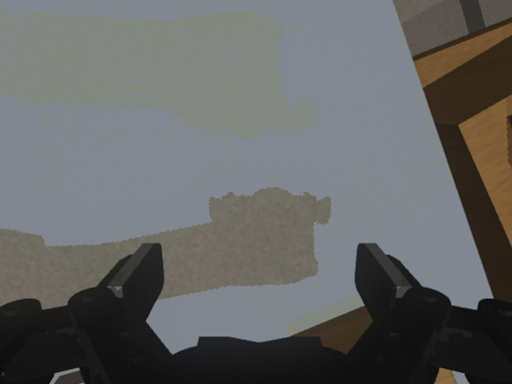

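```bash
cat > h.py <<'E'
import numpy as np, cv2
from scipy.spatial.transform import Rotation as R
def cam(f):
    F=192/np.tan(np.radians(f["vertical_fov"]/2))
    return F,f["cx"],f["cy"],np.array(f["xyz"]),R.from_quat(f["attitude"]).as_matrix()
def proj(c,P):
    F,cx,cy,t,M=c; p=(np.atleast_2d(P)-t)@M
    return np.c_[F*p[:,0]/p[:,2]+cx,F*p[:,1]/p[:,2]+cy]
def hit(c,u,v,z):
    F,cx,cy,t,M=c; d=M@np.array([(u-cx)/F,(v-cy)/F,1]); return t+d*(z-t[2])/d[2]
def circ(o,r,z=(0,0,1),n=40):
    z=np.array(z)/np.linalg.norm(z); a=np.cross(z,[.3,.9,.1]); a/=np.linalg.norm(a); b=np.cross(z,a)
    t=np.linspace(0,2*np.pi,n); return np.array(o)+r*(np.cos(t)[:,None]*a+np.sin(t)[:,None]*b)
def box(o,hx,hy,yaw,z):
    c,s=np.cos(yaw),np.sin(yaw); q=[(-hx,-hy),(hx,-hy),(hx,hy),(-hx,hy),(-hx,-hy)]
    return np.array([[o[0]+c*a-s*b,o[1]+s*a+c*b,z] for a,b in q])
def crop(img,u0,v0,w,h,k,name,lines=[],c=None):
    im=cv2.resize(img[v0:v0+h,u0:u0+w,::-1],None,fx=k,fy=k,interpolation=cv2.INTER_CUBIC)
    for L,col in lines:
        p=((proj(c,L)-[u0,v0]+.5)*k-.5).round().astype(int); cv2.polylines(im,[p.reshape(-1,1,2)],False,col,1)
    cv2.imwrite(name,im)
E
python3 - <<'E'
from h import *; from rig import bot
import pickle
D={n:bot.grab_frame(n) for n in ("top","scene")}
pickle.dump(D,open("f0.pkl","wb"))
c=cam(D["top"])
for n,u,v,z in [("pocket",154,205,.028),("coiltop",260,184,.09),("slab",263,184,.04),("probe top",364,204,.16),("bottle",362,145,.1),("core",233,245,.014),("reel",170,153,.03),("pack",279,249,.018)]: print(n,hit(c,u,v,z).round(3))
c=cam(D["scene"])
for n,u,v,z in [("pocket",359,297,.022),("coiltop",259,201,.086),("probe top",230,123,.16)]: print(n,hit(c,u,v,z).round(3))
t=D["top"]["color"];s=D["scene"]["color"]
a=[(t,120,170,70,50),(t,230,150,70,60),(t,320,170,70,70),(s,310,260,100,75),(s,215,180,80,65),(s,195,105,80,75)]
T=[]
for im,u,v,w,h in a:
    T.append(cv2.resize(im[v:v+h,u:u+w,::-1],(260,int(260*h/w)),interpolation=cv2.INTER_CUBIC)); T[-1]=cv2.copyMakeBorder(T[-1],0,290-T[-1].shape[0],0,5,0)
cv2.imwrite("pics/m0.png",np.vstack([np.hstack(T[:3]),np.hstack(T[3:])]))
E
```

```text
pocket [0.529 0.301 0.028]
coiltop [ 0.581 -0.019  0.09 ]
slab [ 0.591 -0.028  0.04 ]
probe top [ 0.511 -0.292  0.16 ]
bottle [ 0.694 -0.315  0.1  ]
core [0.41  0.062 0.014]
reel [0.692 0.26  0.03 ]
pack [ 0.398 -0.076  0.018]
pocket [0.53  0.307 0.022]
coiltop [ 0.586 -0.015  0.086]
probe top [ 0.519 -0.287  0.16 ]
```

View pics/m0.png

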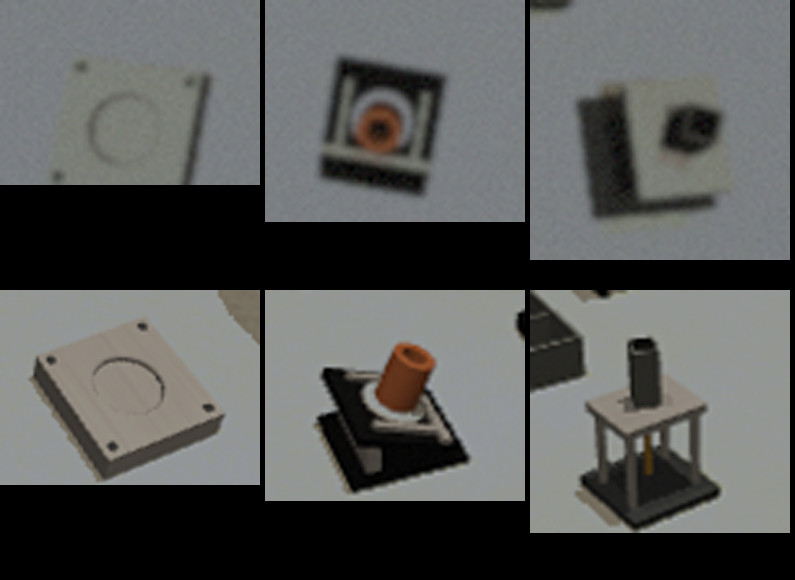

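```bash
python3 - <<'E'
from h import *; from rig import bot
s=bot.sense(); f=bot.grab_frame("wrist"); c=cam(f)
M=R.from_quat(s["eef_rot"]).as_matrix()
print("tool axes",M.round(3)); print("cam in tool",M.T@(c[3]-s["eef_pos"])); print("cam axes in tool",(M.T@c[4]).round(3))
import pickle
D=pickle.load(open("f0.pkl","rb")); c=cam(D["top"])
# low strip ends px
k=70/260
a=hit(c,230+(322-265)*k,150+150*k,.025);b=hit(c,230+(425-265)*k,150+188*k,.025);print(a,b)
E
```

```text
tool axes [[-0.898  0.441 -0.   ]
 [ 0.441  0.898 -0.001]
 [-0.    -0.001 -1.   ]]
cam in tool [ 0.06700259 -0.00059633 -0.14327982]
cam axes in tool [[-0.    -0.964 -0.267]
 [ 1.    -0.    -0.001]
 [ 0.001 -0.267  0.964]]
[0.57471895 0.02528124 0.025     ] [ 0.54307611 -0.05906841  0.025     ]
```

Emit:
{"api": "jog_arm", "payload": {"deltas": [[[-41,-27,0],0,1],[[-41,-27,0],0,1],[[-41,-27,0],0,1],[[-41,-27,0],0,1],[[-41,-27,0],0,1],[[-41,-27,0],0,1],[[-41,-27,0],0,1],[[-41,-27,0],0,1]]}}

```text
clock: 1.1
eef_pos: [0.5187, 0.3129, 0.2287]
eef_rot: [0.219, 0.976, 0.002, -0.001]
wrist_force: [-0.0, 0.6, -0.4]
grip_width: 0.998
```

```bash
cat > look.py <<'E'
import sys,pickle
from h import *; from rig import bot
n=sys.argv[1]; s=bot.sense(); f=bot.grab_frame(sys.argv[2] if len(sys.argv)>2 else "wrist"); pickle.dump((s,f),open(n+".pkl","wb"))
cv2.imwrite(f"pics/{n}.png",f["color"][:,:,::-1]); print(s["clock"],s["eef_pos"].round(4),R.from_quat(s["eef_rot"]).as_matrix()[:,1].round(3),s["wrist_force"].round(1),s["grip_width"],"qd",np.abs(s["qvel"]).max())
E
python3 look.py block1
```

```text
1.1 [0.5187 0.3129 0.2287] [0.427 0.904 0.003] [-0.   0.6 -0.4] 0.9977606716838678 qd 0.8289175599532863
```

View pics/block1.png

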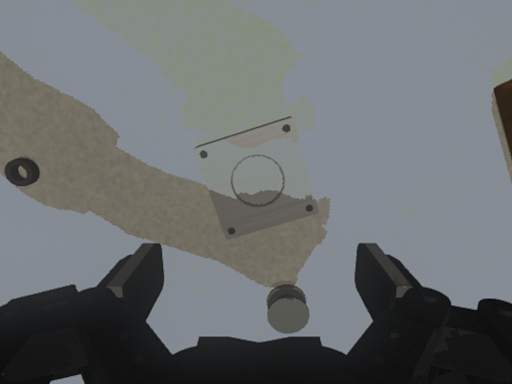

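```bash
python3 - <<'E'
from h import *; import pickle
s,f=pickle.load(open("block1.pkl","rb")); c=cam(f)
img=f["color"]
for z in (.028,): print(hit(c,258,181,z))
o=hit(c,258,181,.028)
crop(img,180,100,160,150,4,"pics/b1c.png",[(circ(o,.0285),(0,255,0))],c)
D=pickle.load(open("f0.pkl","rb")); cs=cam(D["scene"])
crop(D["scene"]["color"],310,260,100,75,7,"pics/b1s.png",[(circ(o,.0285),(0,255,0))],cs)
E
```

```text
[0.53083191 0.30577565 0.028     ]
```

View pics/b1c.png

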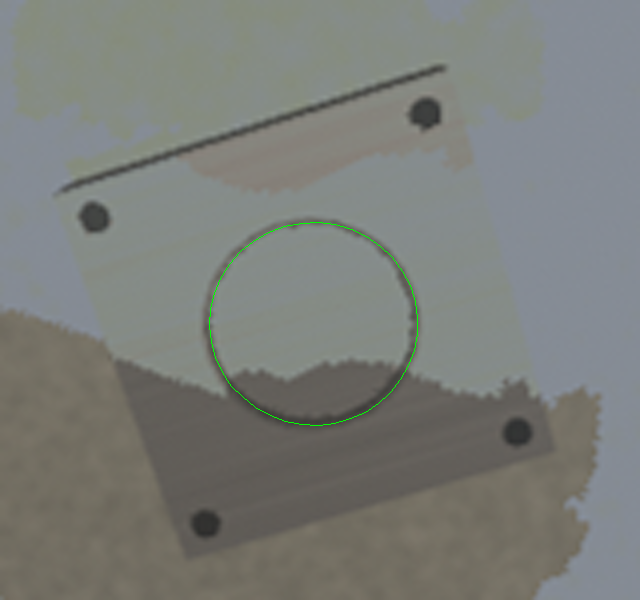

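View pics/b1s.png

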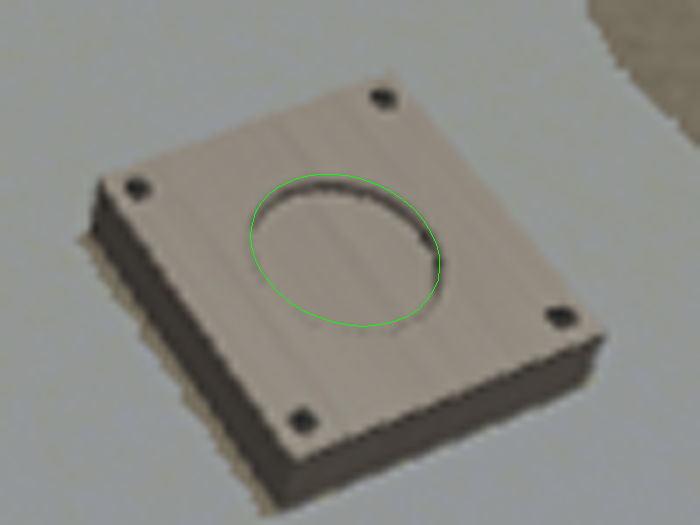

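Emit:
{"api": "jog_arm", "payload": {"deltas": [[[-28,-38,0],0,1],[[-28,-38,0],0,1],[[-28,-38,0],0,1],[[-28,-38,0],0,1],[[-28,-38,0],0,1],[[-28,-38,0],0,1],[[-28,-38,0],0,1],[[0,0,0],0,1]]}}

```text
clock: 1.95
eef_pos: [0.5851, -0.0265, 0.2293]
eef_rot: [0.227, 0.974, -0.0, 0.002]
wrist_force: [-0.4, -0.2, 0.0]
grip_width: 1.0
```

```bash
python3 look.py coil1
```

```text
1.95 [ 0.5851 -0.0265  0.2293] [0.441 0.897 0.001] [-0.4 -0.2  0. ] 0.9999690368165521 qd 0.07660646628900174
```

View pics/coil1.png

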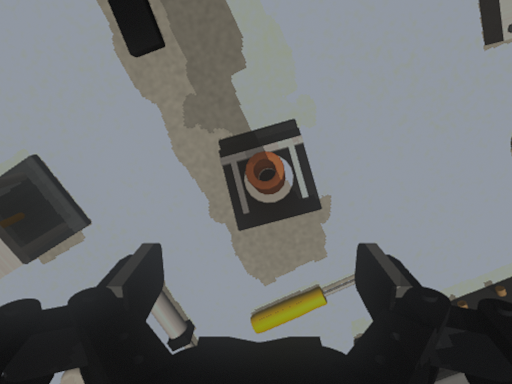

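```bash
cat > coilov.py <<'E'
from h import *; import pickle,sys
def stand(o,yaw):
    c,s=np.cos(yaw),np.sin(yaw); Z=np.array([[c,-s,0],[s,c,0],[0,0,1]])
    T=Z@R.from_euler("y",-.4).as_matrix()  # x up
    L=lambda p:np.array(o)+np.array(p)@T.T
    g,b,r=(0,255,0),(255,0,0),(0,0,255)
    out=[(L([(-.045,-.045,0),(.045,-.045,0),(.045,.045,0),(-.045,.045,0),(-.045,-.045,0)]),g)]
    ax=T[:,2]
    for h,rad,col in ((.05,.018,b),(.05,.01,b),(.005,.026,r)): out.append((circ(L([0,0,h]),rad,ax),col))
    out.append((L([(-.03,.035,.005),(.03,.035,.005)]),g)); out.append((L([(-.03,-.035,.005),(.03,-.035,.005)]),g))
    return out
if __name__=="__main__":
    x,y,yaw=map(float,sys.argv[1:4]); o=(x,y,.04)
    s,f=pickle.load(open("coil1.pkl","rb")); D=pickle.load(open("f0.pkl","rb"))
    crop(f["color"],200,105,140,140,4,"pics/c1.png",stand(o,yaw),cam(f))
    crop(D["scene"]["color"],220,185,70,60,8,"pics/c2.png",stand(o,yaw),cam(D["scene"]))
    a=cv2.imread("pics/c1.png")[:480]; b=cv2.imread("pics/c2.png"); b=cv2.resize(b,(240*560//480,240)) ; 
    cv2.imwrite("pics/"+sys.argv[4],np.hstack([cv2.copyMakeBorder(a,0,0,0,0,0)[:, :520],cv2.copyMakeBorder(b,0,240,0,0,0)]))
E
python3 coilov.py .59 -.025 -.26 c3.png
python3 - <<'E'
from h import *;import pickle
s,f=pickle.load(open("coil1.pkl","rb"));c=cam(f)
print(hit(c,267,169,.086))
E
```

```text
[ 0.57962371 -0.01641725  0.086     ]
```

View pics/c3.png

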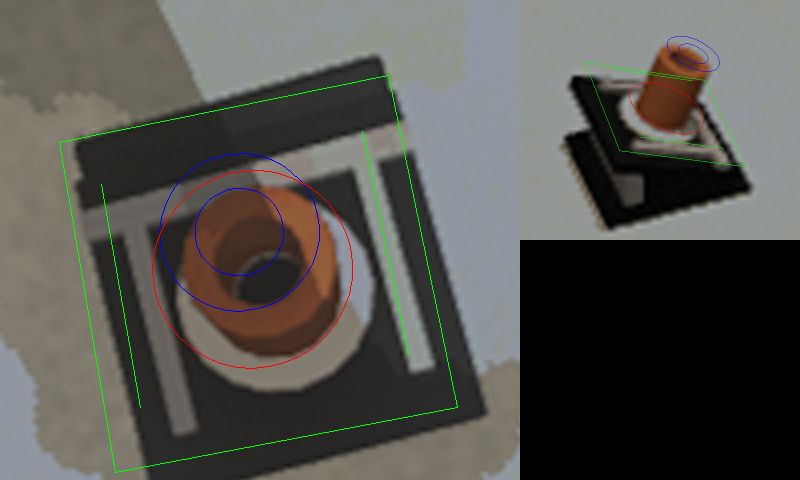

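```bash
python3 coilov.py .5985 -.024 -.315 c4.png
```

```text
(no output)
```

View pics/c4.png

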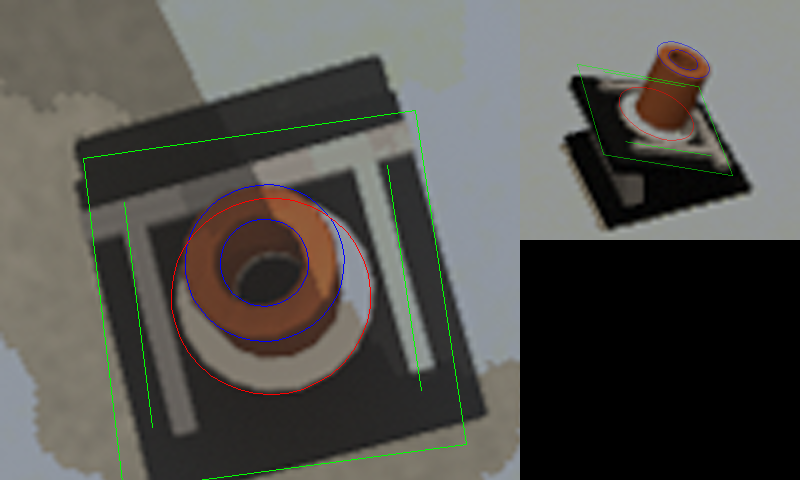

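```bash
python3 coilov.py .597 -.022 -.19 c5.png
```

```text
(no output)
```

View pics/c5.png

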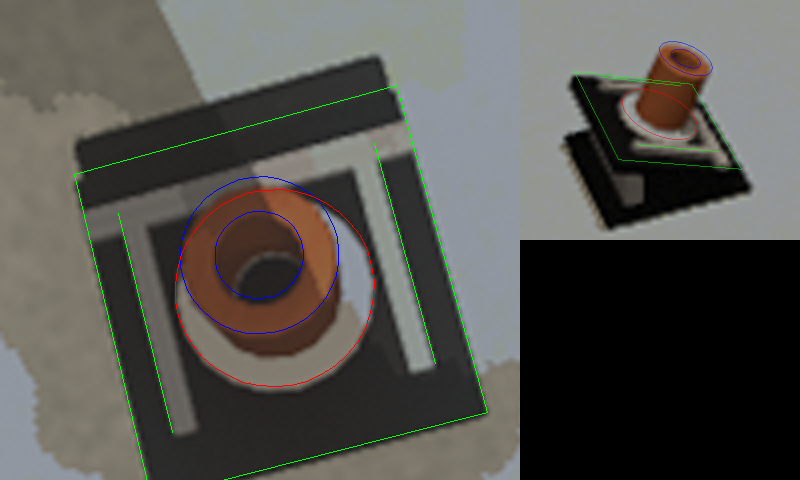

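Emit:
{"api": "jog_arm", "payload": {"deltas": [[[3,5,0],0,1],[[0,0,10],-7.7,1],[[0,0,15],-7.6,1],[[0,0,20],0,1],[[0,0,20],0,1],[[0,0,20],0,1],[[0,0,20],0,1],[[0,0,0],0,1]]}}

```text
clock: 2.8
eef_pos: [0.5846, 0.0031, 0.1222]
eef_rot: [0.078, 0.997, 0.004, 0.003]
wrist_force: [-0.6, -0.1, -0.6]
grip_width: 1.0
```

```bash
python3 look.py coil2
```

```text
2.8 [0.5846 0.0031 0.1222] [0.156 0.988 0.009] [-0.6 -0.1 -0.6] 1.0004652256941569 qd 0.03084531355325976
```

View pics/coil2.png

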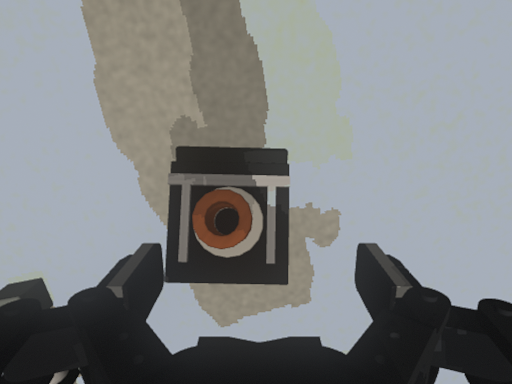

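```bash
cat > ov2.py <<'E'
from coilov import *
n=sys.argv[1]; x,y,yaw=map(float,sys.argv[2:5]); s,f=pickle.load(open(n+".pkl","rb"))
crop(f["color"],150,135,160,150,4,"pics/"+sys.argv[5],stand((x,y,.04),yaw),cam(f))
E
python3 ov2.py coil2 .598 -.023 -.187 c6.png
```

```text
(no output)
```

View pics/c6.png

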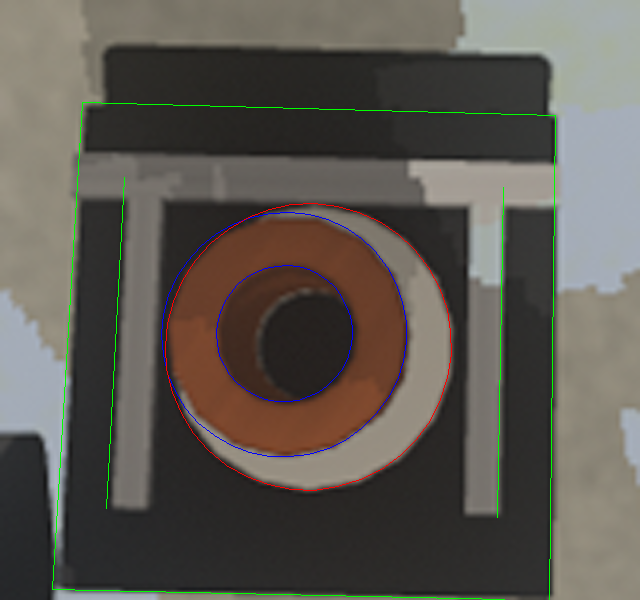

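Emit:
{"api": "jog_arm", "payload": {"deltas": [[[-2,-12,0],0,1],[[-2,-12,0],0,1],[[0,0,0],0,1],[[0,0,18],0,1],[[0,0,18],0,1],[[0,0,18],0,1],[[0,0,13],0,1],[[0,0,0],0,1]]}}

```text
clock: 3.65
eef_pos: [0.5908, -0.0235, 0.0615]
eef_rot: [0.079, 0.997, 0.005, 0.01]
wrist_force: [0.3, 0.0, 0.3]
grip_width: 1.001
```

```bash
python3 look.py coil3; python3 ov2.py coil3 .598 -.023 -.18 c7.png; python3 look.py coil3s scene; python3 - <<'E'
from h import *;import pickle
s,f=pickle.load(open("coil3s.pkl","rb")); crop(f["color"],200,130,120,120,5,"pics/c3s.png")
E
```

```text
3.65 [ 0.5908 -0.0235  0.0615] [0.158 0.987 0.012] [0.3 0.  0.3] 1.0010259892688158 qd 0.02389428425922746
3.7 [ 0.5912 -0.0236  0.0623] [0.158 0.987 0.012] [ 0.3 -0.3  0. ] 1.0013006380293237 qd 0.020747100432575803
```

View pics/coil3.png

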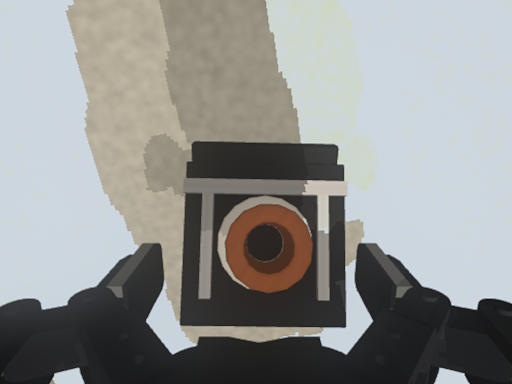

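View pics/c3s.png

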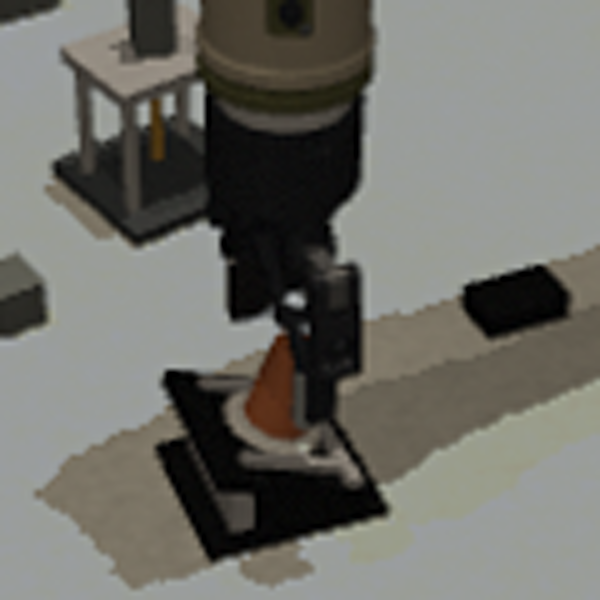

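Emit:
{"api": "jog_arm", "payload": {"deltas": [[[3,1,3],0,1],[[2,1,3],0,1],[[2,0,3],0,1],[[0,0,3],0,1],[[0,0,2],0,1],[[0,0,0],0,1],[[0,0,0],0,1],[[0,0,0],0,1]]}}

```text
clock: 4.55
eef_pos: [0.5859, -0.0198, 0.0502]
eef_rot: [0.079, 0.997, 0.005, 0.013]
wrist_force: [-0.2, 0.2, -0.7]
grip_width: 1.0
```

```bash
cat >> look.py <<'E'
print("tilt z",R.from_quat(s["eef_rot"]).as_matrix()[:,2].round(4))
E
python3 look.py coil4; python3 ov2.py coil4 .598 -.023 -.18 c8.png
```

```text
4.55 [ 0.5859 -0.0198  0.0502] [0.158 0.987 0.013] [-0.2  0.2 -0.7] 1.0002149405533174 qd 0.0022668880566764733
tilt z [ 0.0258  0.0088 -0.9996]
```

View pics/coil4.png

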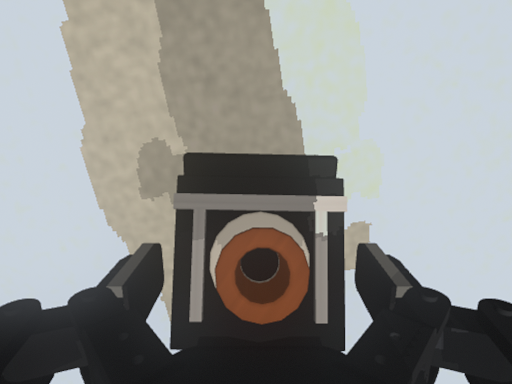

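Emit:
{"api": "jog_arm", "payload": {"deltas": [[[0,0,0],0,0],[[0,0,0],0,-0.3],[[0,0,0],0,-1],[[0,0,0],0,-1],[[0,0,0],0,-1],[[0,0,0],0,-1],[[0,0,0],0,-1],[[0,0,0],0,-1]]}}

```text
clock: 5.4
eef_pos: [0.5861, -0.0199, 0.0506]
eef_rot: [0.079, 0.997, 0.005, 0.013]
wrist_force: [-0.1, 1.5, 0.5]
grip_width: 0.396
```

```bash
python3 look.py coil5
```

```text
5.4 [ 0.5861 -0.0199  0.0506] [0.158 0.987 0.013] [-0.1  1.5  0.5] 0.3963948419893642 qd 0.0025429307144251684
tilt z [ 0.0262  0.0088 -0.9996]
```

View pics/coil5.png

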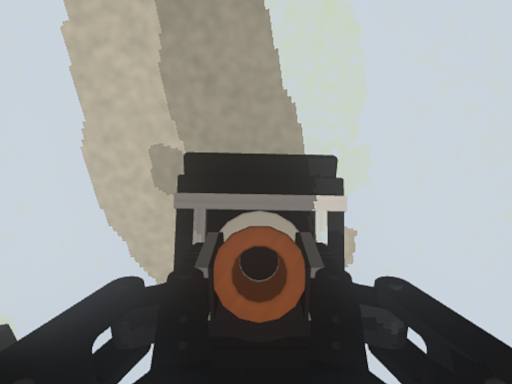

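Emit:
{"api": "jog_arm", "payload": {"deltas": [[[0,0,-8],0,-1],[[0,0,-10],0,-1],[[0,0,-12],0,-1],[[0,0,-14],0,-1],[[0,0,-14],0,-1],[[0,0,-14],0,-1],[[0,0,-10],0,-1],[[0,0,0],0,-1]]}}

```text
clock: 6.25
eef_pos: [0.5839, -0.0208, 0.1415]
eef_rot: [0.079, 0.997, 0.005, 0.014]
wrist_force: [1.0, 0.6, -1.1]
grip_width: 0.397
```

```bash
python3 look.py coil6;python3 look.py coil6s scene; python3 - <<'E'
from h import *;import pickle
s,f=pickle.load(open("coil6s.pkl","rb")); crop(f["color"],200,90,120,150,4,"pics/c6s.png")
E
```

```text
6.25 [ 0.5839 -0.0208  0.1415] [0.158 0.987 0.013] [ 1.   0.6 -1.1] 0.3965610793716635 qd 0.006554526368542743
tilt z [ 0.0287  0.0087 -0.9996]
6.3 [ 0.5837 -0.0208  0.1409] [0.158 0.987 0.013] [ 0.   0.  -0.4] 0.39693480392290836 qd 0.02659088818410553
tilt z [ 0.0281  0.0087 -0.9996]
```

View pics/coil6.png

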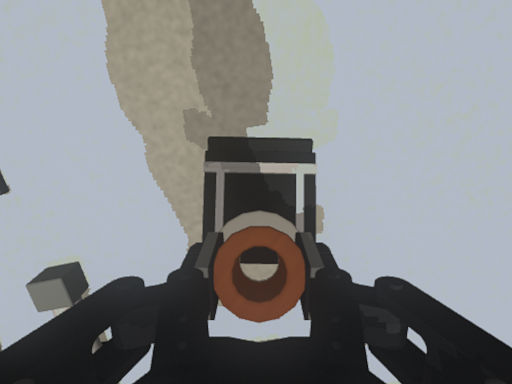

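View pics/c6s.png

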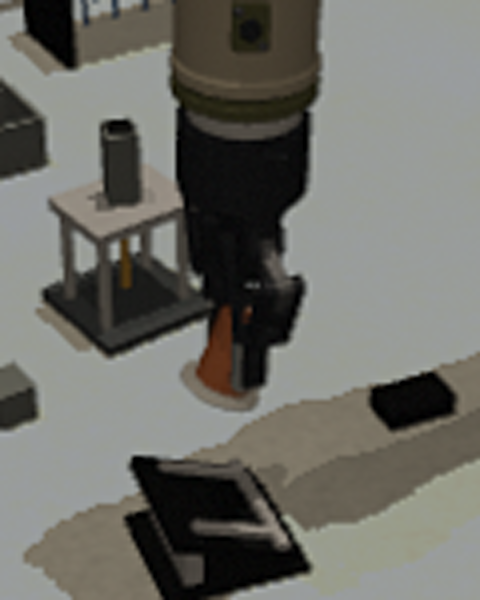

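Emit:
{"api": "jog_arm", "payload": {"deltas": [[[12,32,0],0,-1],[[16,43,0],0,-1],[[16,43,0],0,-1],[[16,43,0],0,-1],[[16,43,0],0,-1],[[16,43,0],0,-1],[[14,40,0],0,-1],[[8,20,0],0,-1]]}}

```text
clock: 7.15
eef_pos: [0.5175, 0.306, 0.1338]
eef_rot: [0.085, 0.996, 0.002, 0.01]
wrist_force: [0.5, -2.1, -0.7]
grip_width: 0.4
```

Emit:
{"api": "jog_arm", "payload": {"deltas": [[[0,0,0],0,-1],[[0,0,0],0,-1],[[0,0,0],0,-1],[[0,0,0],0,-1],[[0,0,0],0,-1],[[0,0,0],0,-1],[[0,0,0],0,-1],[[0,0,0],0,-1]]}}

```text
clock: 7.95
eef_pos: [0.5168, 0.3035, 0.1312]
eef_rot: [0.085, 0.996, 0.0, 0.008]
wrist_force: [-0.5, -0.3, -0.6]
grip_width: 0.395
```

```bash
python3 look.py blk2;python3 look.py blk2s scene; python3 - <<'E'
from h import *;import pickle
s,f=pickle.load(open("blk2s.pkl","rb")); crop(f["color"],300,210,120,120,5,"pics/b2s.png")
E
```

```text
7.95 [0.5168 0.3035 0.1312] [0.17  0.985 0.002] [-0.5 -0.3 -0.6] 0.39462350414156605 qd 0.006010831603483314
tilt z [ 1.650e-02 -6.000e-04 -9.999e-01]
8.0 [0.5168 0.3035 0.1312] [0.17  0.985 0.002] [ 0.9  0.1 -1. ] 0.3923696189847387 qd 0.00506319453715426
tilt z [ 1.650e-02 -6.000e-04 -9.999e-01]
```

View pics/blk2.png

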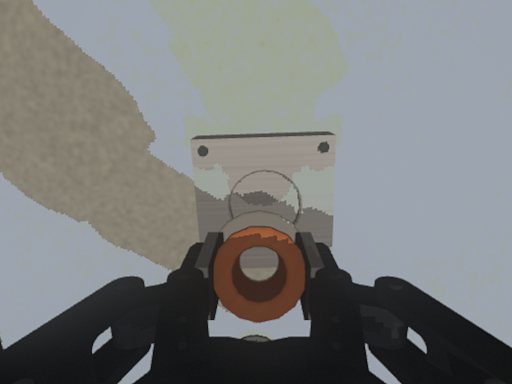

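View pics/b2s.png

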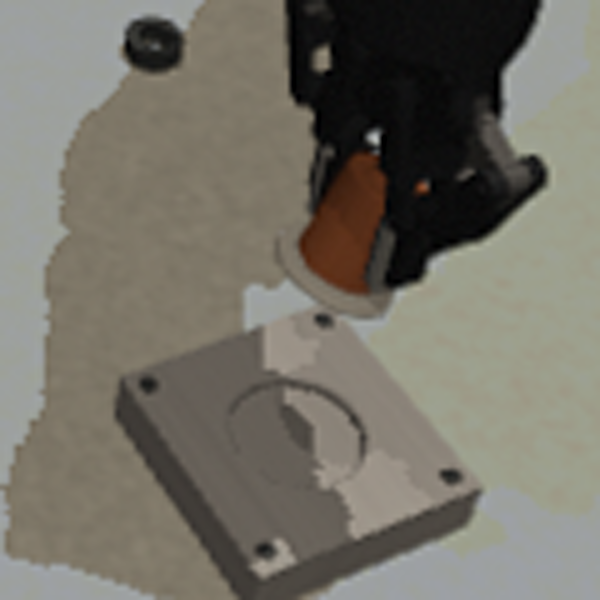

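```bash
cat > ov3.py <<'E'
from h import *; import pickle,sys
def coilintool():
    s,f=pickle.load(open("coil5.pkl","rb")); M=R.from_quat(s["eef_rot"]).as_matrix()
    yaw=-.18; a=np.array([-np.sin(.4)*np.cos(yaw),-np.sin(.4)*np.sin(yaw),np.cos(.4)])
    return M.T@(np.array([.598,-.023,.04])-s["eef_pos"]),M.T@a
def lines(s,px,py):
    p,a=coilintool(); M=R.from_quat(s["eef_rot"]).as_matrix(); o=s["eef_pos"]+M@p; ax=M@a
    e=ax*ax[2]-np.array([0,0,1]); e/=np.linalg.norm(e); low=o+.026*e
    print("foot",o.round(4),"axis",ax.round(3),"low edge",low.round(4),"TCP->low",(low-s["eef_pos"]).round(4),"wanted low",(np.array([px,py])+.026*e[:2]/np.linalg.norm(e[:2])).round(4))
    return [(circ((px,py,.028),.0285),(0,255,0)),(circ(o,.026,ax),(0,0,255)),(circ(o+.005*ax,.026,ax),(0,0,255)),(circ(o+.05*ax,.018,ax),(255,0,0))]
if __name__=="__main__":
    n,px,py=sys.argv[1],float(sys.argv[2]),float(sys.argv[3])
    s,f=pickle.load(open(n+".pkl","rb")); L=lines(s,px,py); crop(f["color"],180,120,160,210,3,"pics/t1.png",L,cam(f))
    s,f=pickle.load(open(n+"s.pkl","rb")); crop(f["color"],305,215,100,105,6,"pics/t2.png",L,cam(f))
    a=cv2.imread("pics/t1.png");b=cv2.imread("pics/t2.png")[:,:310*1]
    b=cv2.imread("pics/t2.png"); b=cv2.resize(b,(320,336)); b=cv2.copyMakeBorder(b,0,a.shape[0]-336,0,0,0)
    o=np.hstack([a[:600],b[:600]]); cv2.imwrite("pics/"+sys.argv[4],o)
E
python3 ov3.py blk2 .531 .3055 b3.png
```

```text
foot [0.5286 0.3002 0.1205] axis [-0.373  0.083  0.924] low edge [0.5052 0.3054 0.1106] TCP->low [-0.0117  0.0018 -0.0206] wanted low [0.5056 0.3111]
```

View pics/b3.png

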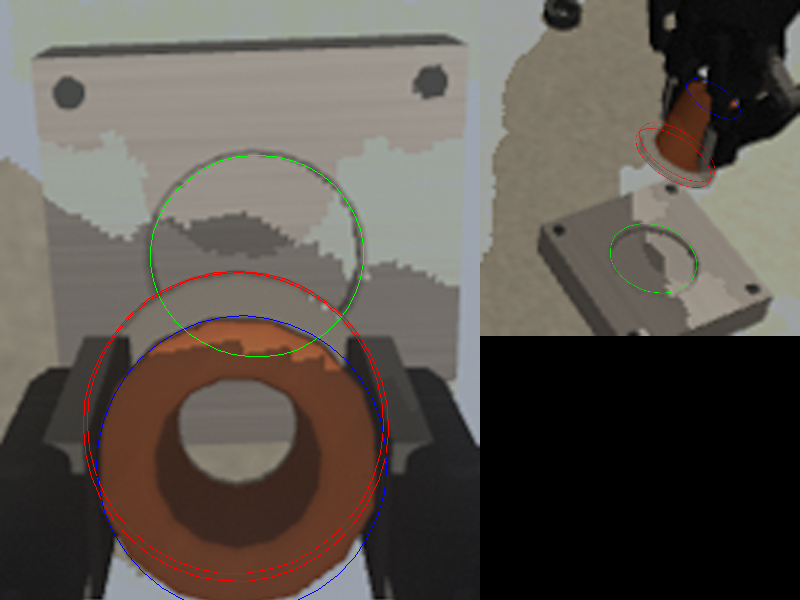

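Emit:
{"api": "jog_arm", "payload": {"deltas": [[[0,3,6],0,-1],[[0,2,12],0,-1],[[0,0,14],0,-1],[[0,0,14],0,-1],[[0,0,12],0,-1],[[0,0,8],0,-1],[[0,0,4],0,-1],[[0,0,0],0,-1]]}}

```text
clock: 8.85
eef_pos: [0.5177, 0.3095, 0.053]
eef_rot: [0.084, 0.996, -0.0, 0.007]
wrist_force: [0.2, 0.2, -0.6]
grip_width: 0.393
```

```bash
python3 look.py blk3;python3 look.py blk3s scene; python3 ov3.py blk3 .531 .3045 b4.png
```

```text
8.85 [0.5177 0.3095 0.053 ] [0.168 0.986 0.001] [ 0.2  0.2 -0.6] 0.39301907961258414 qd 0.0035706662148567714
tilt z [ 0.0141 -0.0018 -0.9999]
8.9 [0.5178 0.3095 0.0533] [0.168 0.986 0.001] [-0.2  0.1 -0.7] 0.3938485382165114 qd 0.01805873078711421
tilt z [ 0.0144 -0.0016 -0.9999]
foot [0.5295 0.3061 0.0423] axis [-0.371  0.083  0.925] low edge [0.506  0.3114 0.0324] TCP->low [-0.0117  0.0019 -0.0206] wanted low [0.5056 0.3102]
```

View pics/b4.png

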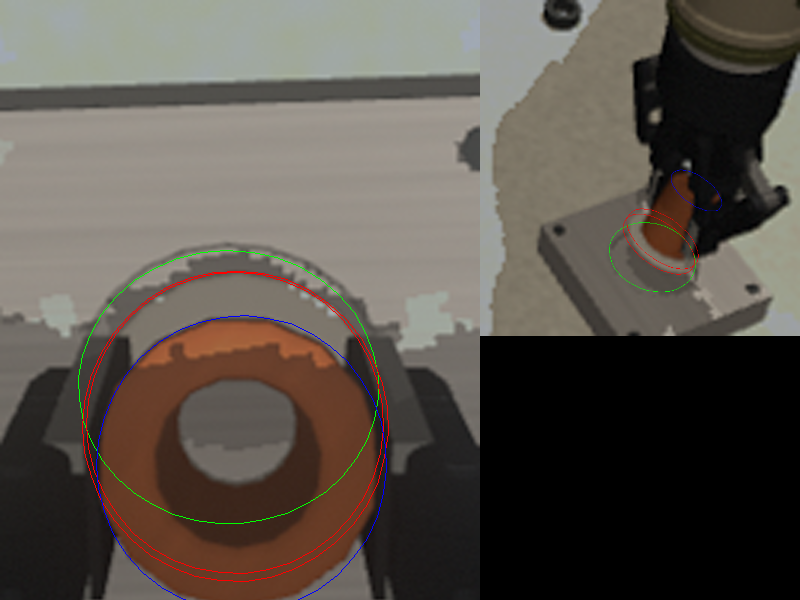

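Emit:
{"api": "jog_arm", "payload": {"deltas": [[[1,-1,2],0,-1],[[1,0,2],0,-1],[[0,0,2],0,-1],[[0,0,2],0,-1],[[0,0,1],0,-1],[[0,0,1],0,-1],[[0,0,0],0,-1],[[0,0,0],0,-1]]}}

```text
clock: 9.75
eef_pos: [0.517, 0.3096, 0.045]
eef_rot: [0.084, 0.996, 0.001, 0.009]
wrist_force: [0.5, -0.4, -1.4]
grip_width: 0.397
```

```bash
python3 look.py blk4;python3 look.py blk4s scene; python3 ov3.py blk4 .530 .305 b5.png
```

```text
9.75 [0.517  0.3096 0.045 ] [0.168 0.986 0.004] [ 0.5 -0.4 -1.4] 0.39695455324003703 qd 0.002548111176828847
tilt z [ 0.018   0.001  -0.9998]
9.8 [0.517  0.3095 0.045 ] [0.168 0.986 0.004] [-0.7  0.6 -0.4] 0.39926258227791883 qd 0.0021422334052112234
tilt z [ 0.018   0.001  -0.9998]
foot [0.5288 0.3062 0.0343] axis [-0.375  0.081  0.924] low edge [0.5053 0.3113 0.0243] TCP->low [-0.0117  0.0017 -0.0206] wanted low [0.5046 0.3105]
```

View pics/b5.png

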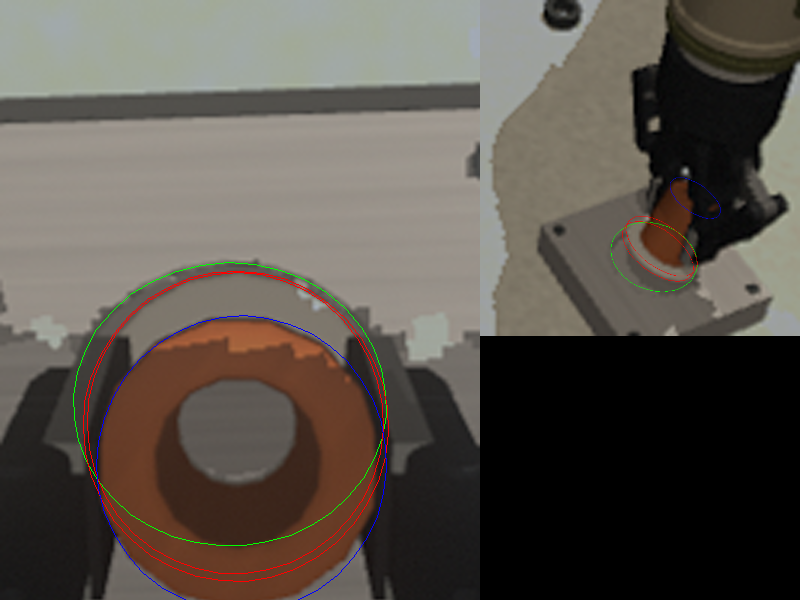

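Emit:
{"api": "jog_arm", "payload": {"deltas": [[[1,-1,0],0,-1],[[0,0,1],0,-1],[[0,0,1],0,-1],[[0,0,1],0,-1],[[0,0,1],0,-1],[[0,0,0],0,-1],[[0,0,0],0,-1],[[0,0,0],0,-1]]}}

```text
clock: 10.65
eef_pos: [0.5165, 0.3086, 0.0419]
eef_rot: [0.085, 0.996, 0.002, 0.01]
wrist_force: [-0.2, -0.5, 0.9]
grip_width: 0.398
```

```bash
python3 look.py blk5;python3 look.py blk5s scene; python3 ov3.py blk5 .530 .305 b6.png
```

```text
10.65 [0.5165 0.3086 0.0419] [0.169 0.986 0.005] [-0.2 -0.5  0.9] 0.3977539116580295 qd 0.0021064607665614962
tilt z [ 0.0194  0.0015 -0.9998]
10.7 [0.5165 0.3086 0.0418] [0.169 0.986 0.005] [ 0.  -0.8  1.8] 0.3992289421620027 qd 0.0016620552006807725
tilt z [ 0.0194  0.0015 -0.9998]
foot [0.5283 0.3053 0.0312] axis [-0.376  0.08   0.923] low edge [0.5049 0.3103 0.0212] TCP->low [-0.0117  0.0017 -0.0206] wanted low [0.5046 0.3104]
```

View pics/b6.png

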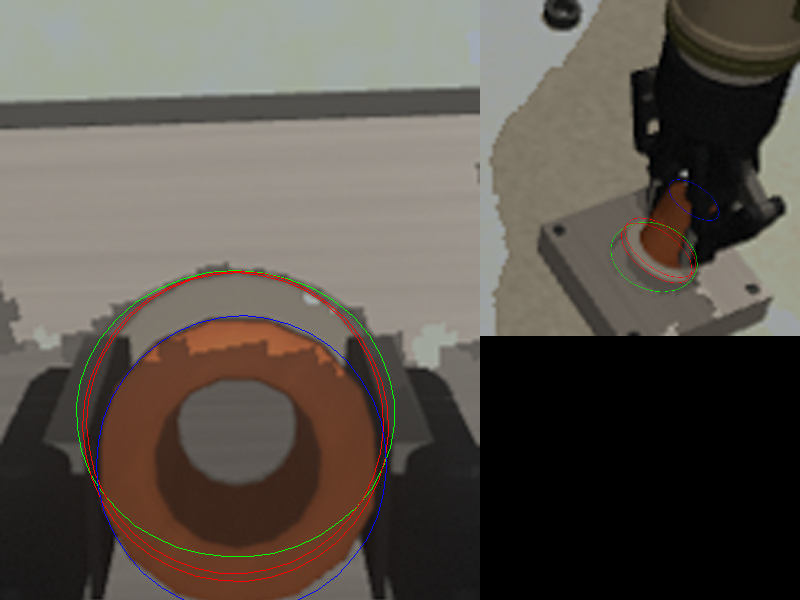

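Emit:
{"api": "jog_arm", "payload": {"deltas": [[[0,0,1],0,-1],[[0,0,0],0,-0.1],[[0,0,0],0,0],[[0,0,0],0,0.1],[[0,0,0],0,0.3],[[0,0,0],0,1],[[0,0,0],0,1],[[0,0,0],0,1]]}}

```text
clock: 11.55
eef_pos: [0.5164, 0.3089, 0.0407]
eef_rot: [0.085, 0.996, 0.002, 0.009]
wrist_force: [-0.3, -0.2, 0.0]
grip_width: 1.0
```

```bash
python3 look.py blk6;python3 look.py blk6s scene;  python3 - <<'E'
from h import *;import pickle
s,f=pickle.load(open("blk6s.pkl","rb")); crop(f["color"],305,215,100,105,6,"pics/b6s.png",[(circ((.53,.305,.028),.0285),(0,255,0))],cam(f))
E
```

```text
11.55 [0.5164 0.3089 0.0407] [0.169 0.986 0.005] [-0.3 -0.2  0. ] 0.9995303164393585 qd 0.0009084016281029402
tilt z [ 0.0192  0.0017 -0.9998]
11.6 [0.5164 0.3089 0.0407] [0.168 0.986 0.005] [ 0.2 -0.7 -0.2] 0.9987585733477141 qd 0.002124368807686416
tilt z [ 0.0191  0.0017 -0.9998]
```

View pics/blk6.png

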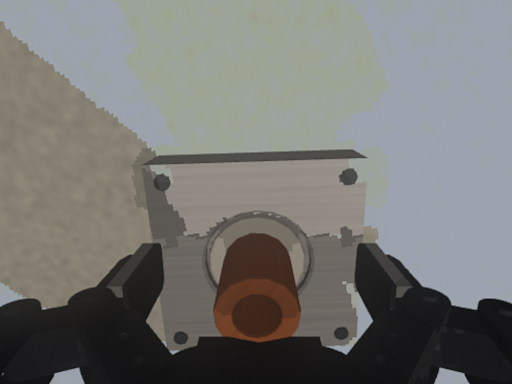

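View pics/b6s.png

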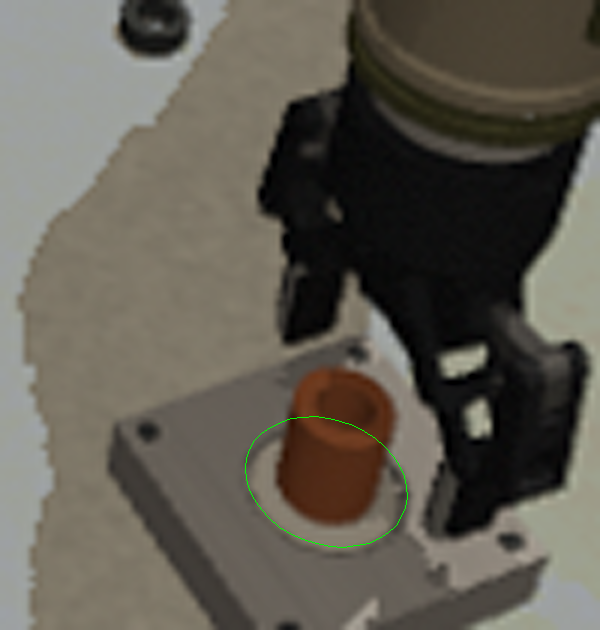

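Emit:
{"api": "jog_arm", "payload": {"deltas": [[[0,0,-10],0,1],[[0,0,-20],0,1],[[0,0,-28],0,1],[[0,0,-30],0,1],[[0,0,-30],0,1],[[0,0,-28],0,1],[[0,0,-15],0,1],[[0,0,0],0,1]]}}

```text
clock: 12.45
eef_pos: [0.5127, 0.3081, 0.2123]
eef_rot: [0.085, 0.996, 0.002, 0.01]
wrist_force: [0.6, -0.1, 0.1]
grip_width: 1.004
```

```bash
cat > ov4.py <<'E'
from h import *; import pickle,sys
n,x,y=sys.argv[1],float(sys.argv[2]),float(sys.argv[3])
L=[(circ((.53,.305,.028),.0285),(0,255,0)),(circ((x,y,.072),.018),(255,0,0)),(circ((x,y,.072),.010),(255,0,0)),(circ((x,y,.027),.026),(0,0,255))]
s,f=pickle.load(open(n+".pkl","rb")); c=cam(f); u,v=proj(c,[x,y,.045])[0].astype(int)
crop(f["color"],max(u-50,0),max(v-60,0),100,110,4,"pics/t1.png",L,c)
s,f=pickle.load(open(n+"s.pkl","rb")); crop(f["color"],320,245,75,82,5,"pics/t2.png",L,cam(f))
a=cv2.imread("pics/t1.png");b=cv2.imread("pics/t2.png"); h=max(a.shape[0],b.shape[0])
P=lambda i:cv2.copyMakeBorder(i,0,h-i.shape[0],0,4,0)
cv2.imwrite("pics/"+sys.argv[4],np.hstack([P(a),P(b)]))
E
python3 look.py s1;python3 look.py s1s scene; python3 ov4.py s1 .53 .305 s1o.png
```

```text
12.45 [0.5127 0.3081 0.2123] [0.169 0.986 0.005] [ 0.6 -0.1  0.1] 1.0036636634494915 qd 0.01394633983281262
tilt z [ 0.0196  0.0022 -0.9998]
12.5 [0.5124 0.3079 0.2113] [0.169 0.986 0.005] [0.5 0.5 0.2] 1.0009139353649028 qd 0.034949601044827465
tilt z [ 0.0187  0.0015 -0.9998]
```

View pics/s1o.png

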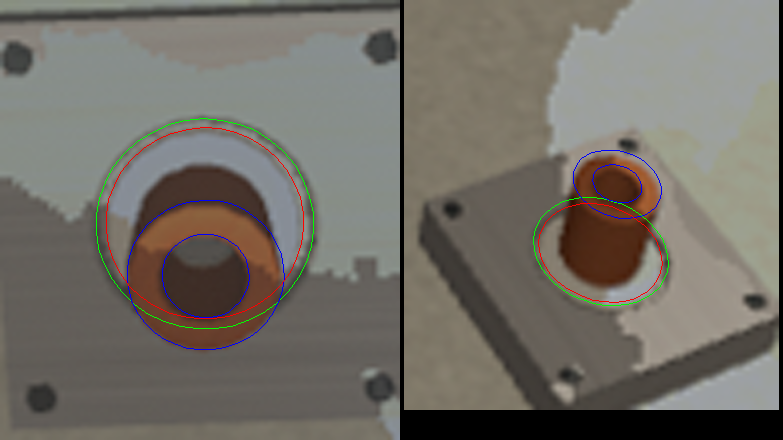

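Emit:
{"api": "jog_arm", "payload": {"deltas": [[[-3,-20,-15],0,1],[[-6,-35,-15],0,1],[[-8,-45,-15],0,1],[[-8,-45,-10],0,1],[[-8,-45,-5],0,1],[[-8,-45,0],0,1],[[-8,-45,0],0,1],[[-8,-45,0],0,1]]}}

```text
clock: 13.35
eef_pos: [0.5091, -0.0268, 0.262]
eef_rot: [0.077, 0.997, -0.001, 0.001]
wrist_force: [0.6, -0.2, 0.7]
grip_width: 0.996
```

Emit:
{"api": "jog_arm", "payload": {"deltas": [[[-8,-45,0],0,1],[[-8,-45,0],0,1],[[-8,-45,0],0,1],[[-8,-40,0],0,1],[[-6,-30,0],0,1],[[-4,-20,0],0,1],[[0,-8,0],0,1],[[0,0,0],0,1]]}}

```text
clock: 14.15
eef_pos: [0.5067, -0.2797, 0.2516]
eef_rot: [0.082, 0.997, -0.001, -0.008]
wrist_force: [-0.9, -0.0, 0.1]
grip_width: 0.999
```

```bash
python3 look.py p1
```

```text
14.15 [ 0.5067 -0.2797  0.2516] [ 0.164  0.986 -0.004] [-0.9 -0.   0.1] 0.9985377217033149 qd 0.0161223836471708
tilt z [-0.0152 -0.0013 -0.9999]
```

View pics/p1.png

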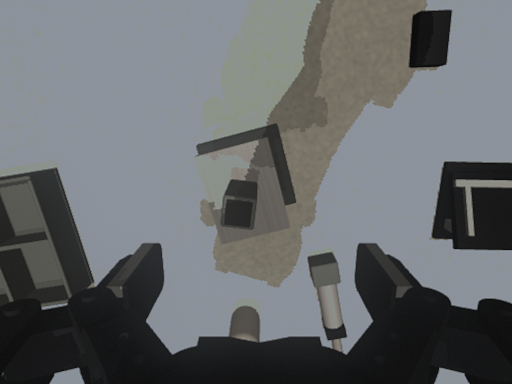

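```bash
cat > ov5.py <<'E'
from h import *; import pickle,sys
n,x,y,yaw=sys.argv[1],*map(float,sys.argv[2:5])
D=pickle.load(open("f0.pkl","rb"))
L=[(box((x,y),.013,.013,yaw,.16),(0,255,0)),(box((x,y),.013,.013,yaw,.10),(0,0,255)),(circ((x,y,.1),.0065),(255,0,0))]
s,f=pickle.load(open(n+".pkl","rb")); c=cam(f); u,v=proj(c,[x,y,.13])[0].astype(int)
crop(f["color"],max(u-50,0),max(v-50,0),100,100,5,"pics/t1.png",L,c)
f=D["scene"]; crop(f["color"],205,115,50,50,6,"pics/t2.png",L,cam(f))
a=cv2.imread("pics/t1.png");b=cv2.imread("pics/t2.png"); h=max(a.shape[0],b.shape[0])
P=lambda i:cv2.copyMakeBorder(i,0,h-i.shape[0],0,4,0)
cv2.imwrite("pics/"+sys.argv[5],np.hstack([P(a),P(b)]))
print(hit(c,239,212,.16))
E
python3 ov5.py p1 .513 -.29 -.1 p1o.png
```

```text
[ 0.51551381 -0.29794774  0.16      ]
```

View pics/p1o.png

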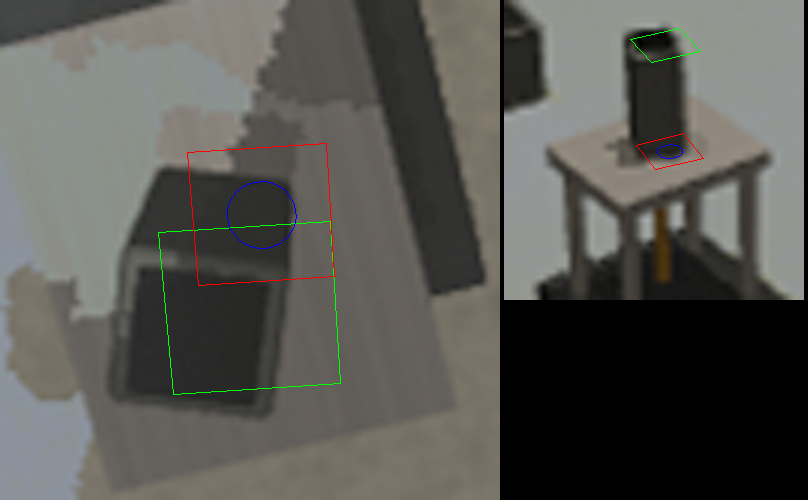

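```bash
python3 ov5.py p1 .515 -.2985 -.27 p2o.png
```

```text
[ 0.51551381 -0.29794774  0.16      ]
```

View pics/p2o.png

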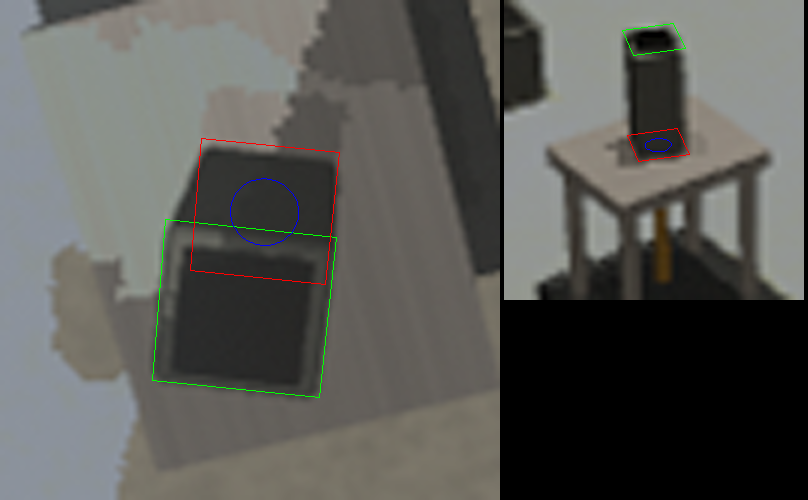

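Emit:
{"api": "jog_arm", "payload": {"deltas": [[[0,0,0],2,1],[[0,0,0],2,1],[[0,0,0],2,1],[[-4,-6,0],0,1],[[-4,-6,0],0,1],[[-4,-6,0],0,1],[[0,0,0],0,1],[[0,0,0],0,1]]}}

```text
clock: 15.0
eef_pos: [0.5157, -0.2909, 0.2495]
eef_rot: [0.129, 0.992, 0.001, -0.009]
wrist_force: [0.4, -0.7, -1.2]
grip_width: 1.001
```

```bash
python3 look.py p2;  python3 ov5.py p2 .5155 -.299 -.26 p3o.png
```

```text
15.0 [ 0.5157 -0.2909  0.2495] [ 0.255  0.967 -0.001] [ 0.4 -0.7 -1.2] 1.0012856980873202 qd 0.008144556184345895
tilt z [-0.018   0.0037 -0.9998]
[ 0.52195005 -0.30926087  0.16      ]
```

View pics/p3o.png

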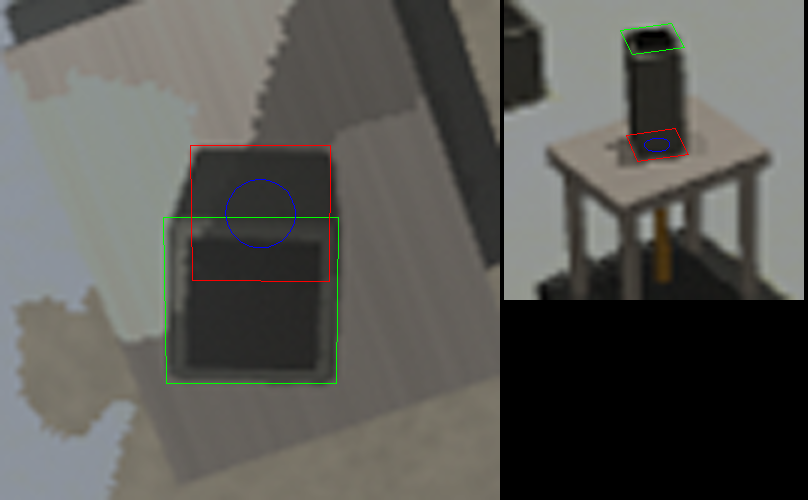

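Emit:
{"api": "jog_arm", "payload": {"deltas": [[[-3,-4,0],0,1],[[-2,-4,5],0,1],[[0,0,10],0,1],[[0,0,14],0,1],[[0,0,14],0,1],[[0,0,10],0,1],[[0,0,5],0,1],[[0,0,0],0,1]]}}

```text
clock: 15.85
eef_pos: [0.5167, -0.3006, 0.1861]
eef_rot: [0.129, 0.992, 0.001, -0.01]
wrist_force: [-0.4, -0.4, 0.5]
grip_width: 0.998
```

```bash
python3 look.py p3;  python3 ov5.py p3 .516 -.299 -.26 p4o.png
```

```text
15.85 [ 0.5167 -0.3006  0.1861] [ 0.256  0.967 -0.001] [-0.4 -0.4  0.5] 0.9984039897666545 qd 0.0015339819316866313
tilt z [-0.0193  0.0043 -0.9998]
[ 0.50427328 -0.30968422  0.16      ]
```

View pics/p4o.png

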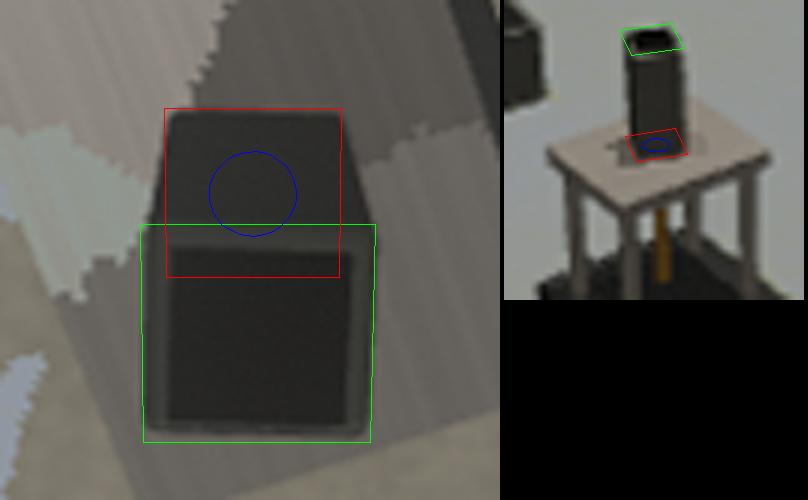

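View pics/p3.png

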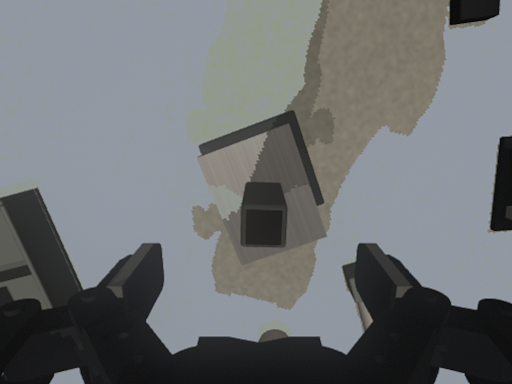

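Emit:
{"api": "jog_arm", "payload": {"deltas": [[[0,2,5],0,1],[[0,0,10],0,1],[[0,0,14],0,1],[[0,0,14],0,1],[[-1,0,12],0,1],[[0,0,9],0,1],[[0,0,5],0,1],[[0,0,0],0,1]]}}

```text
clock: 16.7
eef_pos: [0.5187, -0.2989, 0.1144]
eef_rot: [0.129, 0.992, 0.0, -0.007]
wrist_force: [0.1, -0.2, -0.5]
grip_width: 1.002
```

```bash
python3 look.py p4;  python3 ov5.py p4 .516 -.299 -.26 p5o.png
```

```text
16.7 [ 0.5187 -0.2989  0.1144] [ 0.255  0.967 -0.001] [ 0.1 -0.2 -0.5] 1.0021789532611816 qd 0.0031560998376247906
tilt z [-0.0148  0.0025 -0.9999]
[ 0.48510533 -0.29736446  0.16      ]
```

View pics/p4.png

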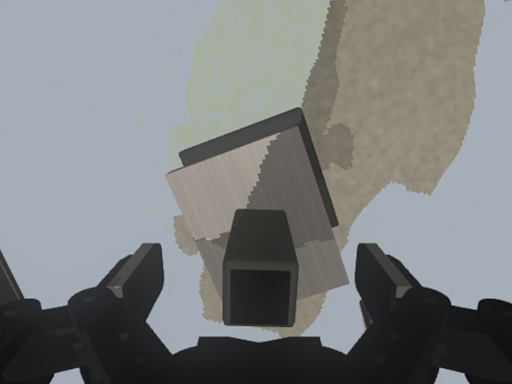

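Emit:
{"api": "jog_arm", "payload": {"deltas": [[[2,0,0],0,1],[[0,0,0],0,0],[[0,0,0],0,-0.4],[[0,0,0],0,-0.6],[[0,0,0],0,-1],[[0,0,0],0,-1],[[0,0,0],0,-1],[[0,0,0],0,-1]]}}

```text
clock: 17.55
eef_pos: [0.5177, -0.299, 0.1168]
eef_rot: [0.129, 0.992, -0.0, -0.006]
wrist_force: [-0.5, -0.3, 0.9]
grip_width: 0.301
```

```bash
python3 look.py p5; python3 look.py p5s scene; python3 - <<'E'
from h import *;import pickle
s,f=pickle.load(open("p5s.pkl","rb")); crop(f["color"],190,75,85,105,5,"pics/p5c.png")
E
```

```text
17.55 [ 0.5177 -0.299   0.1168] [ 0.255  0.967 -0.002] [-0.5 -0.3  0.9] 0.30066431600074367 qd 0.001564901589024691
tilt z [-1.140e-02  9.000e-04 -9.999e-01]
17.6 [ 0.5177 -0.2989  0.1169] [ 0.255  0.967 -0.002] [-0.  -0.3  0.1] 0.29753353236048924 qd 0.0023622497789790786
tilt z [-1.140e-02  9.000e-04 -9.999e-01]
```

View pics/p5.png

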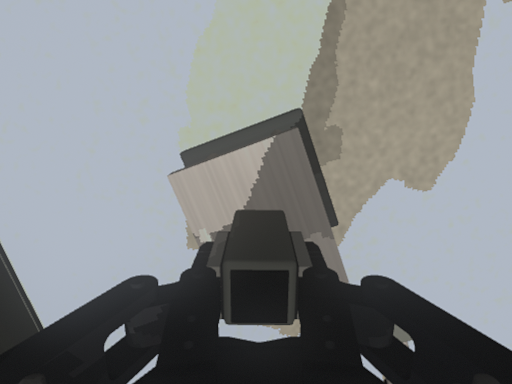

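View pics/p5c.png

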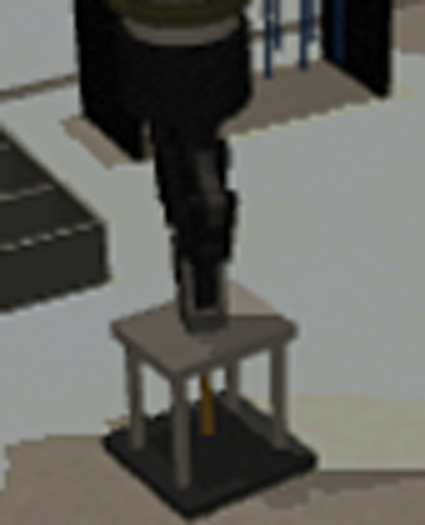

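Emit:
{"api": "jog_arm", "payload": {"deltas": [[[0,0,-5],0,-1],[[0,0,-8],0,-1],[[0,0,-10],0,-1],[[0,0,-10],0,-1],[[0,0,-10],0,-1],[[0,0,-8],0,-1],[[0,0,-4],0,-1],[[0,0,0],0,-1]]}}

```text
clock: 18.45
eef_pos: [0.5186, -0.2992, 0.178]
eef_rot: [0.129, 0.992, -0.001, -0.005]
wrist_force: [0.5, 0.3, -1.9]
grip_width: 0.293
```

```bash
python3 look.py p6; python3 look.py p6s scene; python3 - <<'E'
from h import *;import pickle
s,f=pickle.load(open("p6s.pkl","rb")); crop(f["color"],190,75,85,105,5,"pics/p6c.png")
E
```

```text
18.45 [ 0.5186 -0.2992  0.178 ] [ 0.255  0.967 -0.002] [ 0.5  0.3 -1.9] 0.29318449709806577 qd 0.002928700663612684
tilt z [-9.9e-03  2.0e-04 -1.0e+00]
18.5 [ 0.5185 -0.2991  0.1777] [ 0.256  0.967 -0.002] [ 0.8 -0.4 -1.2] 0.2962342942355787 qd 0.012926555879275789
tilt z [-1.020e-02  4.000e-04 -9.999e-01]
```

View pics/p6c.png

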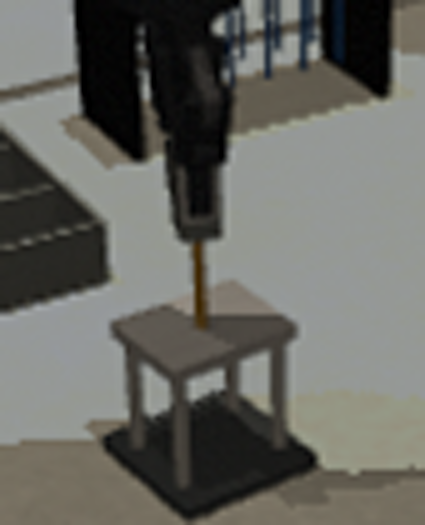

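Emit:
{"api": "jog_arm", "payload": {"deltas": [[[0,0,-6],0,-1],[[0,0,-10],0,-1],[[0,0,-12],0,-1],[[0,0,-12],0,-1],[[0,0,-12],0,-1],[[0,0,-10],0,-1],[[0,0,-5],0,-1],[[0,0,0],0,-1]]}}

```text
clock: 19.35
eef_pos: [0.519, -0.2991, 0.2503]
eef_rot: [0.129, 0.992, -0.0, -0.006]
wrist_force: [-0.4, -0.3, -1.3]
grip_width: 0.299
```

```bash
python3 look.py p7; python3 look.py p7s scene; cat > pr.py <<'E'
from h import *; import pickle,sys
def probeintool():
    s,f=pickle.load(open("p5.pkl","rb")); M=R.from_quat(s["eef_rot"]).as_matrix()
    return M.T@(np.array([.516,-.299,.02])-s["eef_pos"]), M.T@np.array([0,0,1.]), M.T@np.array([np.cos(-.26),np.sin(-.26),0])
def probe(s):
    t,a,b=probeintool(); M=R.from_quat(s["eef_rot"]).as_matrix(); return s["eef_pos"]+M@t, M@a, M@b
def plines(s):
    t,a,b=probe(s); c=np.cross(a,b); L=[(np.array([t,t+.08*a]),(255,0,0)),(circ(t,.004,a),(0,255,255))]
    for h in (.08,.14): L.append((np.array([t+h*a+.013*(i*b+j*c) for i,j in ((1,1),(1,-1),(-1,-1),(-1,1),(1,1))]),(0,255,0)))
    return L
if __name__=="__main__":
    n=sys.argv[1]; s,f=pickle.load(open(n+".pkl","rb")); c=cam(f); t,a,b=probe(s); print("tip",t.round(4),"axis",a.round(4))
    u,v=proj(c,t+.05*a)[0].astype(int); u0,v0=max(min(u-50,512-100),0),max(v-60,0)
    crop(f["color"],u0,v0,100,120,5,"pics/"+sys.argv[2],plines(s),c)
E
python3 pr.py p7s p7o.png
```

```text
19.35 [ 0.519  -0.2991  0.2503] [ 0.256  0.967 -0.002] [-0.4 -0.3 -1.3] 0.29940090707733213 qd 0.003095834884540969
tilt z [-1.110e-02  7.000e-04 -9.999e-01]
19.4 [ 0.5189 -0.299   0.25  ] [ 0.256  0.967 -0.002] [ 0.8 -0.  -1.2] 0.2976528679584669 qd 0.013106246917863242
tilt z [-1.140e-02  9.000e-04 -9.999e-01]
tip [ 0.5172 -0.2991  0.1531] axis [ 0.e+00 -1.e-04  1.e+00]
```

View pics/p7o.png

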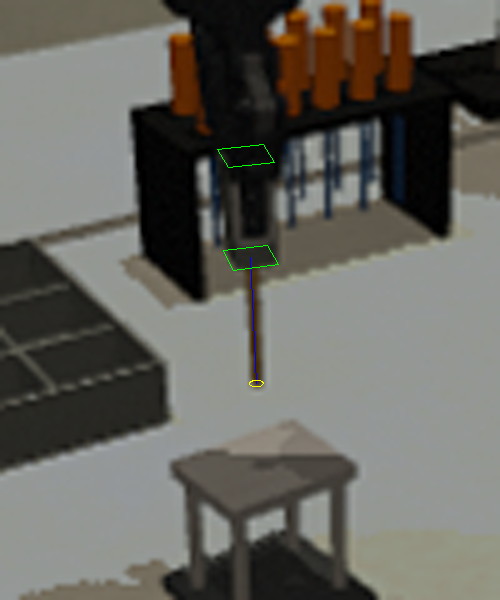

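View pics/p7.png

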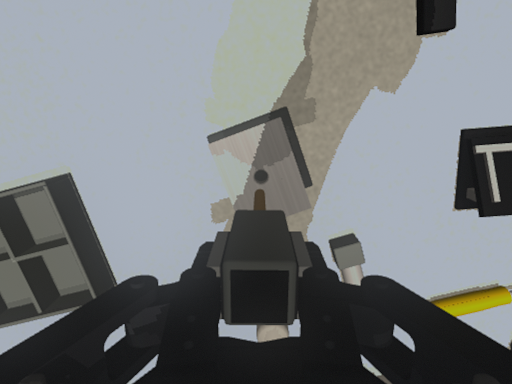

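Emit:
{"api": "jog_arm", "payload": {"deltas": [[[2,8,0],0,-1],[[4,16,-1],0,-1],[[6,24,-1],0,-1],[[8,32,-1],0,-1],[[8,32,-1],0,-1],[[8,32,-1],0,-1],[[8,32,-1],0,-1],[[8,32,-1],0,-1]]}}

```text
clock: 20.25
eef_pos: [0.5183, -0.0726, 0.2533]
eef_rot: [0.131, 0.991, 0.0, -0.01]
wrist_force: [0.1, 0.5, -1.2]
grip_width: 0.299
```

Emit:
{"api": "jog_arm", "payload": {"deltas": [[[8,32,0],0,-1],[[8,32,-1],0,-1],[[8,32,0],0,-1],[[8,32,-1],0,-1],[[8,32,0],0,-1],[[8,32,-1],0,-1],[[8,32,0],0,-1],[[8,32,-1],0,-1]]}}

```text
clock: 21.05
eef_pos: [0.5122, 0.2126, 0.2563]
eef_rot: [0.126, 0.992, 0.0, -0.013]
wrist_force: [0.6, -0.2, -0.7]
grip_width: 0.297
```

```bash
python3 look.py q1; python3 look.py q1s scene; python3 pr.py q1s q1o.png
```

```text
21.05 [0.5122 0.2126 0.2563] [ 0.25   0.968 -0.003] [ 0.6 -0.2 -0.7] 0.2969280536687377 qd 0.586184781857834
tilt z [-0.026   0.0041 -0.9997]
21.1 [0.5117 0.2198 0.2565] [0.244 0.97  0.001] [ 0.8  6.8 -0.3] 0.2991315708054886 qd 0.1072156800163812
tilt z [-0.0257  0.008  -0.9996]
tip [0.5086 0.2204 0.1597] axis [ 0.0143 -0.0073  0.9999]
```

Emit:
{"api": "jog_arm", "payload": {"deltas": [[[0,8,0],0,-1],[[0,14,0],0,-1],[[0,18,0],0,-1],[[0,18,0],0,-1],[[0,14,0],0,-1],[[0,8,0],0,-1],[[0,4,0],0,-1],[[0,0,0],0,-1]]}}

```text
clock: 21.95
eef_pos: [0.5319, 0.3066, 0.2549]
eef_rot: [0.122, 0.992, 0.001, -0.014]
wrist_force: [-0.6, -0.4, -1.1]
grip_width: 0.299
```

```bash
python3 look.py q2; python3 look.py q2s scene; python3 pr.py q2s q2o.png
```

```text
21.95 [0.5319 0.3066 0.2549] [ 0.242  0.97  -0.001] [-0.6 -0.4 -1.1] 0.29885756507872785 qd 0.008104635167460768
tilt z [-0.0283  0.0056 -0.9996]
22.0 [0.5318 0.3061 0.2549] [ 0.243  0.97  -0.002] [ 0.2  0.5 -2.3] 0.2967035981249042 qd 0.012769837889958184
tilt z [-0.0283  0.0054 -0.9996]
tip [0.5285 0.3064 0.1581] axis [ 0.0169 -0.0046  0.9998]
```

View pics/q2.png

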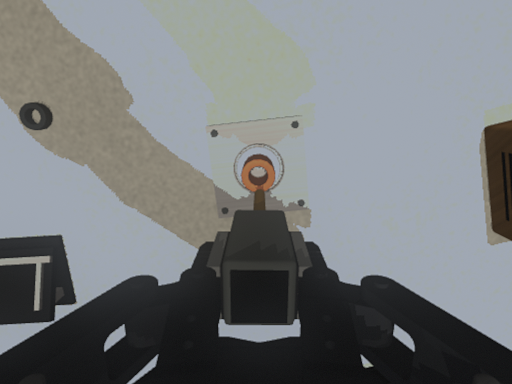

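View pics/q2o.png

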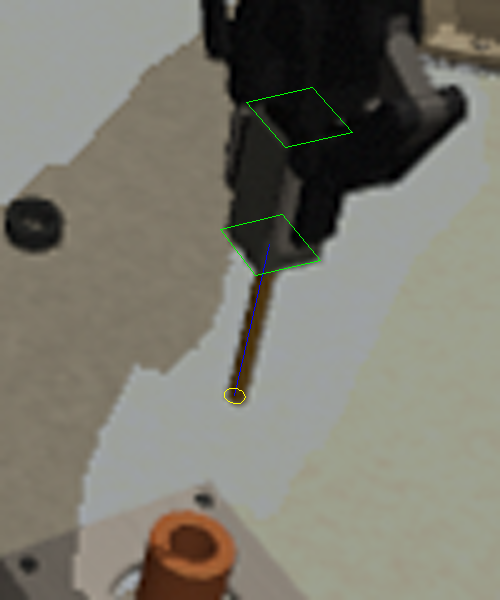

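Emit:
{"api": "jog_arm", "payload": {"deltas": [[[-2,-1,4],0,-1],[[-2,0,6],0,-1],[[0,0,7],0,-1],[[0,0,7],0,-1],[[0,0,7],0,-1],[[0,0,6],0,-1],[[0,0,4],0,-1],[[0,0,0],0,-1]]}}

```text
clock: 22.85
eef_pos: [0.5343, 0.3006, 0.2096]
eef_rot: [0.124, 0.992, -0.0, -0.015]
wrist_force: [0.7, 0.2, -1.4]
grip_width: 0.295
```

```bash
python3 look.py q3; python3 look.py q3s scene; python3 pr.py q3s q3o.png
```

```text
22.85 [0.5343 0.3006 0.2096] [ 0.246  0.969 -0.004] [ 0.7  0.2 -1.4] 0.29501253493141943 qd 0.005914135242397709
tilt z [-0.0295  0.0036 -0.9996]
22.9 [0.5344 0.3007 0.21  ] [ 0.246  0.969 -0.003] [ 0.1  0.2 -0.8] 0.29594773374755035 qd 0.00846559709349448
tilt z [-0.0292  0.0039 -0.9996]
tip [0.531  0.301  0.1132] axis [ 0.0178 -0.0031  0.9998]
```

Emit:
{"api": "jog_arm", "payload": {"deltas": [[[0,0,0],-4,-1],[[0,0,0],-4,-1],[[0,0,0],0,-1],[[0,0,0],0,-1],[[0,0,0],0,-1],[[0,0,0],0,-1],[[0,0,0],0,-1],[[0,0,0],0,-1]]}}

```text
clock: 23.75
eef_pos: [0.5354, 0.3016, 0.2121]
eef_rot: [0.055, 0.998, 0.002, -0.013]
wrist_force: [0.2, -0.4, -1.1]
grip_width: 0.299
```

```bash
python3 look.py q4; python3 look.py q4s scene; python3 pr.py q4s q4o.png
```

```text
23.75 [0.5354 0.3016 0.2121] [0.11  0.994 0.003] [ 0.2 -0.4 -1.1] 0.29939308242275525 qd 0.004341383623340768
tilt z [-0.026   0.0058 -0.9996]
23.8 [0.5353 0.3016 0.2121] [0.11  0.994 0.003] [-0.3 -0.2 -1.1] 0.2981441717135545 qd 0.0015228683010835074
tilt z [-0.026   0.0058 -0.9996]
tip [0.5323 0.3019 0.1153] axis [ 0.0146 -0.0066  0.9999]
```

Emit:
{"api": "jog_arm", "payload": {"deltas": [[[2,0,0],0,-1],[[0,0,0],0,-1],[[2,0,0],0,-1],[[0,0,0],0,-1],[[2,0,0],0,-1],[[0,0,0],0,-1],[[2,0,0],0,-1],[[0,0,0],0,-1]]}}

```text
clock: 24.65
eef_pos: [0.5265, 0.3026, 0.2123]
eef_rot: [0.055, 0.998, 0.002, -0.013]
wrist_force: [0.5, -0.3, -0.3]
grip_width: 0.297
```

```bash
python3 look.py q5; python3 look.py q5s scene; python3 pr.py q5s q5o.png
```

```text
24.65 [0.5265 0.3026 0.2123] [0.11  0.994 0.003] [ 0.5 -0.3 -0.3] 0.2972193883279218 qd 0.007923307565082326
tilt z [-0.0263  0.0057 -0.9996]
24.7 [0.5267 0.3025 0.2123] [0.11  0.994 0.003] [ 0.  -0.5 -0.5] 0.2968936337279441 qd 0.005358329793812264
tilt z [-0.0261  0.0057 -0.9996]
tip [0.5236 0.3029 0.1155] axis [ 0.0147 -0.0065  0.9999]
```

Emit:
{"api": "jog_arm", "payload": {"deltas": [[[-3,1,-12],0,-1],[[-3,1,-14],0,-1],[[0,0,-14],0,-1],[[0,0,-10],0,-1],[[0,0,0],0,-1],[[0,0,22],0,-1],[[0,0,22],0,-1],[[0,0,0],0,-1]]}}

```text
clock: 25.55
eef_pos: [0.5355, 0.3043, 0.223]
eef_rot: [0.055, 0.998, 0.003, -0.011]
wrist_force: [-0.6, -0.2, -0.1]
grip_width: 0.295
```

```bash
python3 look.py q6; python3 look.py q6s scene; python3 pr.py q6s q6o.png
```

```text
25.55 [0.5355 0.3043 0.223 ] [0.111 0.994 0.005] [-0.6 -0.2 -0.1] 0.2945223370651019 qd 0.033959987276861406
tilt z [-0.0223  0.0079 -0.9997]
25.6 [0.5362 0.3046 0.2243] [0.111 0.994 0.006] [-0.6 -0.2 -1. ] 0.29847180817668156 qd 0.030351161731220544
tilt z [-0.0209  0.0087 -0.9997]
tip [0.5336 0.3052 0.1275] axis [ 0.0095 -0.0095  0.9999]
```

Emit:
{"api": "jog_arm", "payload": {"deltas": [[[-3,-4,0],0,-1],[[-4,-6,0],0,-1],[[-4,-6,0],0,-1],[[-3,-4,0],0,-1],[[0,0,0],0,-1],[[14,20,0],0,-1],[[0,0,0],0,-1],[[0,0,0],0,-1]]}}

```text
clock: 26.45
eef_pos: [0.5401, 0.3022, 0.229]
eef_rot: [0.057, 0.998, 0.005, -0.008]
wrist_force: [-0.3, -0.5, -1.7]
grip_width: 0.295
```

```bash
python3 look.py q7; python3 look.py q7s scene; python3 pr.py q7s q7o.png
```

```text
26.45 [0.5401 0.3022 0.229 ] [0.114 0.993 0.01 ] [-0.3 -0.5 -1.7] 0.29523707222267837 qd 0.02567987091778577
tilt z [-0.0148  0.0116 -0.9998]
26.5 [0.5398 0.3028 0.229 ] [0.114 0.993 0.01 ] [-1.1  0.3 -0.9] 0.29600484522983983 qd 0.00343009299304707
tilt z [-0.0151  0.0122 -0.9998]
tip [0.5378 0.3038 0.1322] axis [ 0.0037 -0.013   0.9999]
```

```bash
cat > both.py <<'E'
from pr import *
n,x,y=sys.argv[1],float(sys.argv[2]),float(sys.argv[3]); out=[]
for m,k,w,h in ((n,5,80,120),(n+"s",5,75,120)):
    s,f=pickle.load(open(m+".pkl","rb")); c=cam(f); t,a,b=probe(s)
    u,v=proj(c,[x,y,.072])[0].astype(int); u0=u-w//2; v0=v-(40 if m==n else 75)
    L=plines(s)+[(circ((x,y,.072),.018),(255,0,0)),(circ((x,y,.072),.010),(0,255,0)),(circ((x,y,.028),.0285),(0,0,255)),(np.array([[x,y,.072],[x,y,.17]]),(255,0,255))]
    crop(f["color"],u0,v0,w,h,k,"pics/t.png",L,c); out.append(cv2.imread("pics/t.png"))
print("tip",t.round(4),"axis",a.round(4))
h=min(o.shape[0] for o in out); cv2.imwrite("pics/"+sys.argv[4],np.hstack([o[:h] for o in out]))
E
python3 both.py q7 .53 .305 q7b.png
```

```text
tip [0.5378 0.3038 0.1322] axis [ 0.0037 -0.013   0.9999]
```

View pics/q7b.png

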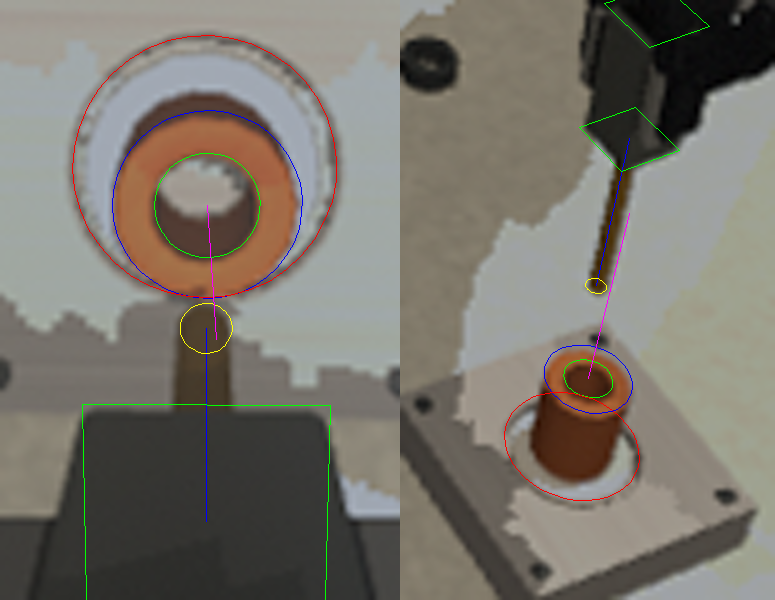

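Emit:
{"api": "jog_arm", "payload": {"deltas": [[[2,0,3],0,-1],[[2,0,5],0,-1],[[2,0,8],0,-1],[[1,0,9],0,-1],[[0,0,8],0,-1],[[0,0,6],0,-1],[[0,0,4],0,-1],[[0,0,0],0,-1]]}}

```text
clock: 27.35
eef_pos: [0.5316, 0.3024, 0.181]
eef_rot: [0.058, 0.998, 0.005, -0.009]
wrist_force: [0.3, -0.7, -0.6]
grip_width: 0.296
```

```bash
python3 look.py q8; python3 look.py q8s scene; python3 both.py q8 .53 .305 q8b.png
```

```text
27.35 [0.5316 0.3024 0.181 ] [0.115 0.993 0.009] [ 0.3 -0.7 -0.6] 0.2964514095293952 qd 0.005411988620786066
tilt z [-0.0167  0.0105 -0.9998]
27.4 [0.5317 0.3025 0.1813] [0.115 0.993 0.009] [-0.4 -0.5 -0.5] 0.2992676451539944 qd 0.00961362404557985
tilt z [-0.0164  0.0107 -0.9998]
tip [0.5296 0.3033 0.0845] axis [ 0.005  -0.0115  0.9999]
```

View pics/q8b.png

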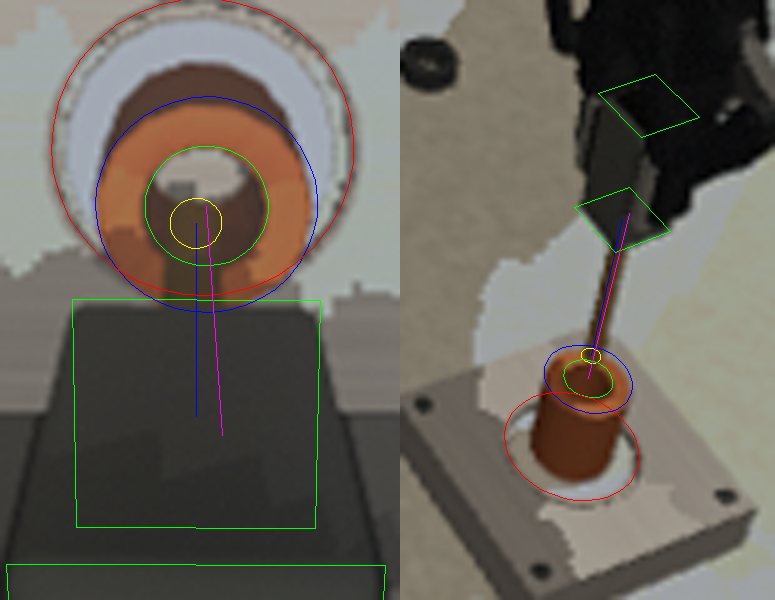

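Emit:
{"api": "jog_arm", "payload": {"deltas": [[[-1,1,0],0,-1],[[0,0,2],0,-1],[[0,0,2],0,-1],[[0,0,2],0,-1],[[0,0,2],0,-1],[[0,0,0],0,-1],[[0,0,0],0,-1],[[0,0,0],0,-1]]}}

```text
clock: 28.25
eef_pos: [0.5337, 0.304, 0.1742]
eef_rot: [0.058, 0.998, 0.006, -0.007]
wrist_force: [-0.6, -0.1, -0.9]
grip_width: 0.299
```

```bash
python3 look.py q9; python3 look.py q9s scene; python3 both.py q9 .5302 .3048 q9b.png
```

```text
28.25 [0.5337 0.304  0.1742] [0.116 0.993 0.011] [-0.6 -0.1 -0.9] 0.2985165255248815 qd 0.0009078344757178238
tilt z [-0.014   0.0123 -0.9998]
28.3 [0.5337 0.304  0.1742] [0.116 0.993 0.011] [-1.  -0.1 -0.2] 0.3018859047622277 qd 0.0023974324683459568
tilt z [-0.014   0.0123 -0.9998]
tip [0.5318 0.3049 0.0774] axis [ 0.0026 -0.013   0.9999]
```

View pics/q9b.png

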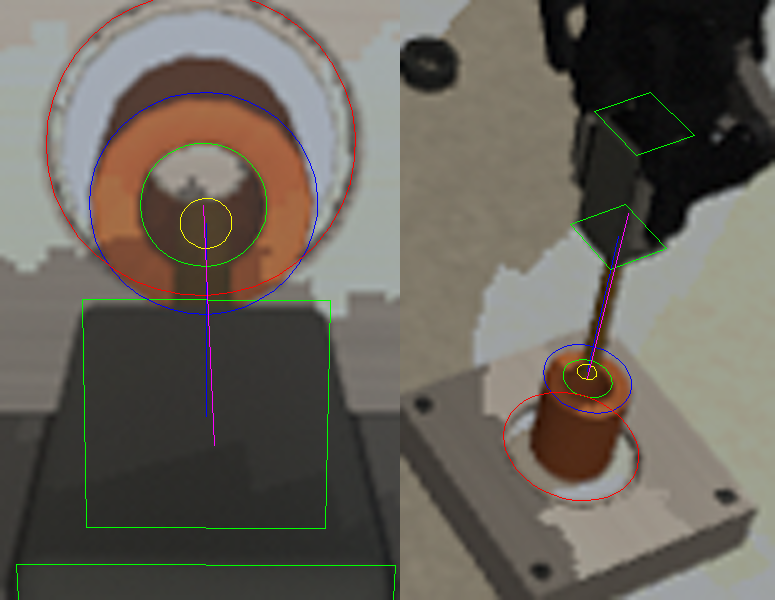

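Emit:
{"api": "jog_arm", "payload": {"deltas": [[[1,0,0],0,-1],[[0,0,0],0,-1],[[0,0,2],0,-1],[[0,0,3],0,-1],[[0,0,3],0,-1],[[0,0,2],0,-1],[[0,0,0],0,-1],[[0,0,0],0,-1]]}}

```text
clock: 29.15
eef_pos: [0.5324, 0.3043, 0.1632]
eef_rot: [0.058, 0.998, 0.006, -0.007]
wrist_force: [0.9, -0.1, -1.2]
grip_width: 0.296
```

```bash
python3 look.py q10; python3 look.py q10s scene; python3 both.py q10 .5302 .3048 q10b.png
```

```text
29.15 [0.5324 0.3043 0.1632] [0.115 0.993 0.011] [ 0.9 -0.1 -1.2] 0.2962566934416961 qd 0.0063640920266289855
tilt z [-0.0141  0.0122 -0.9998]
29.2 [0.5324 0.3042 0.1632] [0.115 0.993 0.01 ] [-0.6 -0.6 -2.4] 0.30096884826090153 qd 0.004343412878547613
tilt z [-0.0141  0.0122 -0.9998]
tip [0.5305 0.3052 0.0664] axis [ 0.0027 -0.0129  0.9999]
```

View pics/q10b.png

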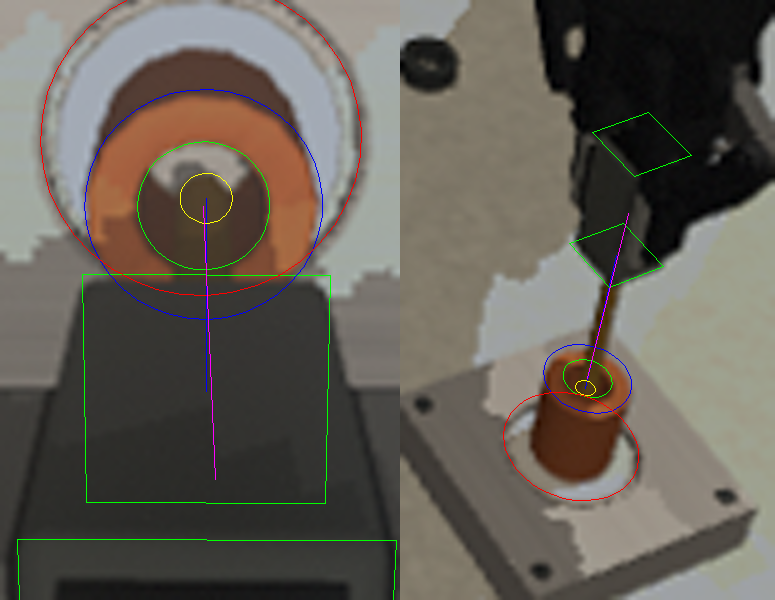

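Emit:
{"api": "jog_arm", "payload": {"deltas": [[[0,0,2],0,-1],[[0,0,3],0,-1],[[0,0,3],0,-1],[[0,0,3],0,-1],[[0,0,3],0,-1],[[0,0,2],0,-1],[[0,0,1],0,-1],[[0,0,0],0,-1]]}}

```text
clock: 30.05
eef_pos: [0.5322, 0.3045, 0.1447]
eef_rot: [0.058, 0.998, 0.006, -0.007]
wrist_force: [-0.4, 0.2, -0.9]
grip_width: 0.299
```

```bash
python3 look.py q11; python3 look.py q11s scene; python3 both.py q11 .5302 .3048 q11b.png
```

```text
30.05 [0.5322 0.3045 0.1447] [0.116 0.993 0.011] [-0.4  0.2 -0.9] 0.2986163767377747 qd 0.0016885719369851033
tilt z [-0.014   0.0123 -0.9998]
30.1 [0.5322 0.3045 0.1448] [0.116 0.993 0.011] [-0.7 -0.4 -1.5] 0.3008389951080512 qd 0.0038333352707820775
tilt z [-0.0139  0.0123 -0.9998]
tip [0.5303 0.3055 0.048 ] axis [ 0.0025 -0.0131  0.9999]
```

View pics/q11b.png

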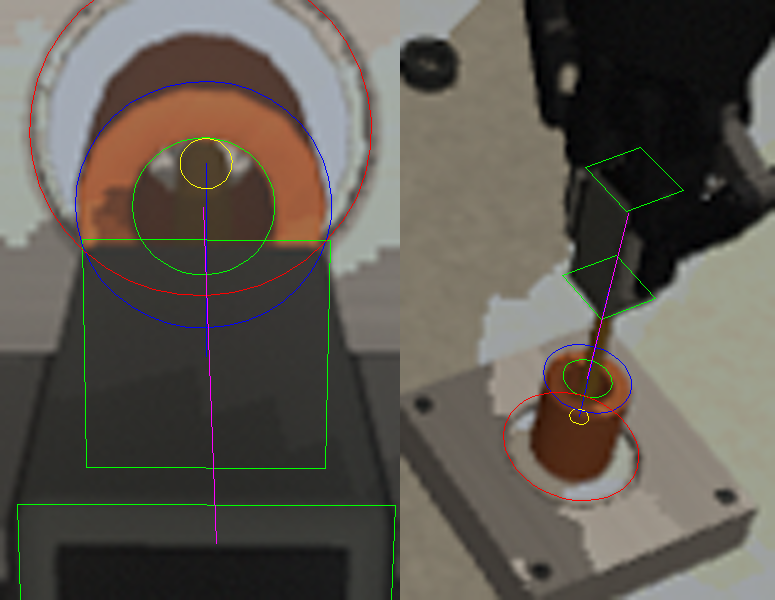

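Emit:
{"api": "jog_arm", "payload": {"deltas": [[[0,0,1],0,-1],[[0,0,0],0,-1],[[0,0,0],0,-1],[[0,0,0],0,-1],[[0,0,0],0,-1],[[0,0,0],0,-1],[[0,0,0],0,-1],[[0,0,0],0,-1]]}}

```text
clock: 30.95
eef_pos: [0.5325, 0.3047, 0.1443]
eef_rot: [0.058, 0.998, 0.006, -0.007]
wrist_force: [0.2, -0.2, -0.8]
grip_width: 0.301
```

```bash
python3 look.py q12; python3 look.py q12s scene; python3 both.py q12 .5304 .3048 q12b.png; python3 look.py q12t scene
```

```text
30.95 [0.5325 0.3047 0.1443] [0.116 0.993 0.011] [ 0.2 -0.2 -0.8] 0.3007541918698555 qd 0.001282768670580634
tilt z [-0.013   0.0129 -0.9998]
31.0 [0.5325 0.3047 0.1444] [0.116 0.993 0.011] [ 0.3  0.  -0.9] 0.29531114768374855 qd 0.0012651279434407442
tilt z [-0.013   0.013  -0.9998]
tip [0.5307 0.3058 0.0475] axis [ 0.0015 -0.0137  0.9999]
31.05 [0.5325 0.3047 0.1443] [0.116 0.993 0.011] [ 0.   0.2 -1.1] 0.2962364082730627 qd 0.004042223630984219
tilt z [-0.0131  0.0129 -0.9998]
```

View pics/q12b.png

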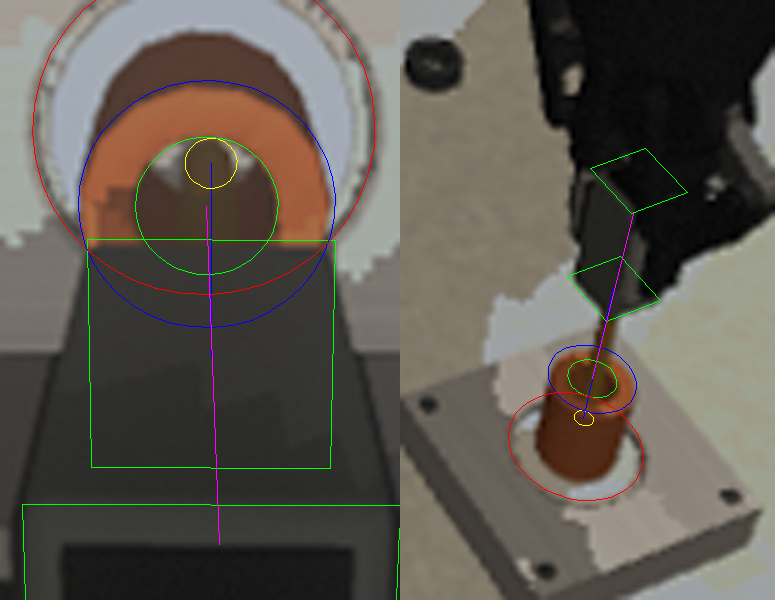

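View pics/q12t.png

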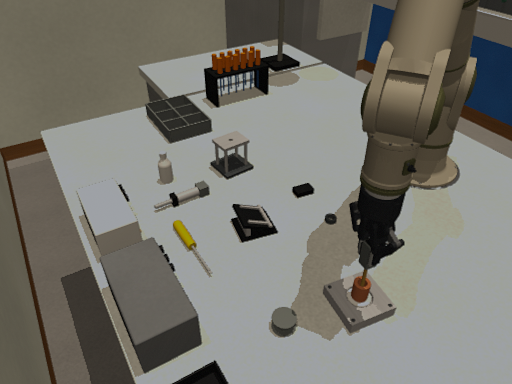

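```bash
python3 -c "
from rig import bot
print(bot.hand_in()); print(bot.sense()['eef_pos'])"
```

```text
the job is handed in; nothing more can be done
None
the job is handed in; nothing more can be done
```

The coil is in the test block's pocket, flange down and let go. The probe is held still in its bore. I handed the job in at about 31 s of the 69 s allowed.

I carried the coil to the block still leaning, rested the low edge of its flange on the pocket floor and opened the gripper, so it tipped flat into the pocket. I then lifted the probe out of its holder and lowered it into the bore in small steps.

What the last checks showed:
- **Coil:** the wrist and scene pictures match an upright coil fully home, to within about 1 mm. I did not press on it to confirm it was home.
- **Tip height:** the probe tip worked out at 47.5 mm above the bench; half-way down the coil is 47 mm.
- **Centring:** the stem is within about 1 mm of the bore axis, with 6 mm of clearance all round.
- **Contact:** no contact was seen in the pictures. The wrist force readings between the lowering steps stayed near the probe's weight.
- **Bystanders:** in the last scene picture the other loose things look unmoved. I judged this by eye and did not measure it.

**Not perfect:** the probe leans about 0.014 rad (0.8°). The tool tilted slightly during the longer moves and the jog rows cannot turn it back. My attempts in the air to correct it removed only part of the tilt.

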